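# Pack the keepsake tower and uncover its display lid

## Task

Stand the little brass tower in the round socket inside the open souvenir tin and let go of it; then take the two stacked lids together by the red knob, lower them gently onto the tin until both sit fully home, and let go. Then take only the blue outer lid by its white collar and lift it off, leaving the clear inner lid closed and untouched on the tin, and finish while still holding the outer lid level and still in the air, its rim a few centimetres higher than the top of the red knob. Leave the snow globe, the mug and the block of postcards where they are.

Things in the scene. Friction and masses are not known exactly. Their poses are not given: they have to be found in the camera images.
- tin: Open round blue tin, painted skyline on its side, fixed to the counter. 120 mm outside diameter, 80 mm high, wall 2 mm. Origin: centre of its underside, on the counter; z up. Inside: a yellow insert 78 mm square, its top 20 mm above the counter, with the socket at its centre. A gripper opened wide inside the tin would hit the wall.
- socket (a point): Centre of the mouth of the round socket in the tin's yellow insert: 20 mm above the counter, on the tin's axis. 28 mm diameter, 16 mm deep, dark floor.
- tower: Loose brass tower, upright on the counter, 60 mm high, about 0.12 kg. Origin: centre of its foot's underside; z up. Round foot 24 mm diameter, 0-14 mm; flange 34 mm diameter, 14-18 mm; square shaft 22 x 22 mm, faces along its own x and y, 18-52 mm (grip here); green dome 21 mm across. Seated, the flange rests on the insert and the origin is 6 mm above the counter.
- inner_lid: Loose clear round lid, about 0.13 kg; starts level on the counter under the outer lid. Origin: centre of its underside; z up. Plug 108 mm diameter, 0-8 mm, enters the tin's mouth; disc 120 mm diameter, 8-11 mm, rests on the tin's rim (origin then 72 mm above the counter); the red knob stands on its axis, 11-63 mm.
- knob_top (a point): Centre of the top of the inner lid's upright round red knob, 22 mm diameter; its top 29 mm stand free above the outer lid's collar. Lifting by the knob carries both lids.
- outer_lid: Loose blue round lid, about 0.15 kg, lying on the inner lid's disc. Origin: axis, at its skirt's lower edge; z up. Skirt 132 mm outside, 128 mm inside diameter, 0-9 mm; top plate 9-12 mm; white collar 12-32 mm. Nested, its origin is 2 mm above the inner lid's, so 74 mm above the counter once both are home on the tin.
- collar_top (a point): Centre of the top of the outer lid's upright round white collar: 40 mm outside diameter, 20 mm high, 26 mm hole through which the 22 mm knob passes with about 2 mm play all round. The outer lid is gripped by the collar's outside.
- snow_globe: Bystander: loose snow globe, 60 mm diameter, 75 mm high, on a dark wooden foot. Origin: centre of its underside.
- mug: Bystander: loose blue mug, 76 mm diameter, 82 mm high, handle at its +y side. Origin: centre of its underside.
- card_block: Bystander: loose wrapped block of postcards, 45 x 110 mm, 70 mm high. Origin: centre of its underside.

How it is judged:
By the outcome, as a careful person would: the job done as asked, in the order asked, and still so for the second after the job is handed in, while the arm keeps its last pose, push and grip.
It also fails if it takes over 62 s, if anything falls off the work surface, if the arm or the gripper's body presses on something with over 40 N, if the wrist force passes 120 N, or if a joint passes its speed limit or range.

## Robot

A 6-joint arm with a two-finger parallel gripper is mounted at the origin on the work surface. World frame = base frame: x ahead of the robot, y to its left, z up, the work surface at z = 0. Lengths are in mm, angles in degrees, forces in N, time in s.
With the tool pointing down it reaches from about 300 to 850 mm from the base axis. Payload 4.2 kg.
Tool frame: the origin (TCP) lies at the very end of the fingers, on their centre line; the grasp point (between the pads) lies env.grip_point_offset behind it (env.grip_point_offset is the distance from the TCP to the grasp point, in mm); z points along the fingers, y is the direction in which the jaws open and shut (so a half turn about z gives the same grasp; the last joint's range is limited). The gripper opens to 91 mm and grips with 3 to 60 N. Pads are 32 mm wide; open, the fingers measure 118 mm over their backs; the gripper's body (76 mm by 178 mm) begins 60 mm behind the grasp point.
Start: joints at [-71.448, 18.312, 89.639, -0, 72.044, -1.146], TCP at [193.817, -541.367, 213.976] pointing down, gripper open.
Joint ranges: [-177.97, 177.97], [-48.28, 115.42], [12.27, 149.76], [-77.06, 257.06], [2.81, 150.46], [-146.56, 146.56]. Speed limits (degrees/s): [147.25, 147.25, 180, 180, 180, 180].

## Interface

Orientations are given as [roll, pitch, yaw] about the fixed x, y, z axes, in that order (R = Rz(yaw) Ry(pitch) Rx(roll)).
In Python, from workcell import env, grab_frame, camera_params gives the robot as it stands. The module is installed in compiled form; this text tells all that it offers.
- The arm moves only by the shell command python3 -m creep 'ROWS' [OPENING] [FORCE]. ROWS is a JSON object of lists of equal length, an entry for each row: "offset": the shift along the tool's x, y, z in m, a list of three; "rotation": the turn, a rotation vector about the tool's x, y, z in degrees, a list of three. A call has 1 to 5 rows; each row shifts and turns the commanded pose from where the row before left it, along the tool's axes as they then stand; what a row does not reach is not made up. A row lasts 1/8 s, in which the tool goes at most 62.5 mm and 10.7 degrees, less where a joint would pass 70% of its speed; a pose out of reach is approached as far as the arm can. A call is refused whole if a number of a shift passes 0.0625 or a number of a turn 10.7, either way. A call with a gripper value outside its range is refused whole. OPENING is the closure, from 0 (fully open) to 1 (shut), set as the call begins (- or left out, the last holds). The fingers move at their own pace and stop on an object; FORCE is the grip in N (left out, the last holds). Time passes only in rows, so rows that do not move let the fingers close. It gives the time, the measured TCP pose, the force and the opening at its end, in the units of the state.
- env.state(): the state, without advancing time (a new reading comes with each control period).
- grab_frame(name): name is "scene" or "top" or "wrist"; returns the picture (480x640x3 uint8, red, green, blue); there is no depth.
- camera_params(name): a dict with "mtx" (3x3 intrinsics, pixels), "k1" (the pictures are not rectified: a ray, as slopes to the right and down, at radius r is drawn at 1 + k1 r^2 times it, then the intrinsics apply), "R" (3x3) and "t" (3): a world point X has camera coordinates R X + t. Camera axes: x right, y down, z forward; pixel columns grow to the right and rows downward; lengths in mm; the calibration is good to about 2 mm. A picture is of the moment at which its call begins: read the wrist's pose just before it. camera_params takes no time and is no camera call; for the wrist camera it gives the pose at the moment of the call.
- env.job_done(): hands the job in, once; it reports no verdict.
The state is a dict: "time_s": time; "qpos": joint angles; "qvel": joint speeds; "effort": joint torques, N m; "ee_pos": TCP position; "ee_rot": TCP orientation; "force": force on the tool from outside, world axes, zero at the start; "torque": the same for the moment, N m; "gripper_width": finger opening in mm.
Only numpy, scipy, OpenCV 4.12 (cv2) and the standard library are available. Lean on these libraries where they do the work, as an engineer would, in place of code of your own. Each camera call takes 0.05 s, during which the arm holds its last target.

## Working session

There is one attempt and no reset: what is moved stays moved. The work goes in short steps, Python scripts to look and compute and a shell command to move; the robot and the scene stay as the last step left them, time stands still between calls to the robot, and variables do not carry over. Pictures are saved under pics/ and viewed, and the job is handed in when it is done.

```bash
mkdir -p pics
python3 - <<'E'
from workcell import env, grab_frame, camera_params
import cv2
print(env.state(), env.grip_point_offset)
for n in ("scene","top","wrist"):
    p=camera_params(n); print(n,p)
    cv2.imwrite(f"pics/{n}0.png",grab_frame(n)[:,:,::-1])
E
```

```text
{'time_s': 0.0, 'qpos': array([-7.14470787e+01,  1.83515694e+01,  8.97061152e+01,  9.50184720e-04,
        7.20436613e+01, -1.14485120e+00]), 'qvel': array([-0.03900551, -0.02246468,  0.10724572, -0.03013312,  0.00551237,
        0.03674798]), 'effort': array([ 1.39592303e-03, -4.12456834e+01, -2.31975800e+01,  7.30003905e-02,
        4.57438873e-02, -1.51195741e-04]), 'ee_pos': array([ 193.66446169, -540.87063707,  213.12297076]), 'ee_rot': array([-1.79898692e+02, -2.92810384e-03,  1.96974762e+01]), 'force': array([-0.06579908,  0.39822099, -0.22378628]), 'torque': array([-0.01774503, -0.00723852,  0.02294395]), 'gripper_width': 91.41547405726419} 18.8
scene {'mtx': array([[547.04751331,   0.        , 316.07800768],
       [  0.        , 547.04751331, 237.73566106],
       [  0.        ,   0.        ,   1.        ]]), 'k1': 0.046676777208215024, 'R': array([[ 0.0584225 ,  0.99812917, -0.01802694],
       [ 0.54398257, -0.04697132, -0.8377808 ],
       [-0.8370602 ,  0.03913891, -0.54570905]]), 't': array([ -28.2290624 , -228.27843514, 1704.14972069])}
top {'mtx': array([[581.94132015,   0.        , 320.86751995],
       [  0.        , 581.94132015, 241.94138664],
       [  0.        ,   0.        ,   1.        ]]), 'k1': -0.11076082978965494, 'R': array([[-0.02940018, -0.99924621, -0.02535022],
       [-0.9884933 ,  0.03282982, -0.14765906],
       [ 0.14838   ,  0.02071732, -0.98871339]]), 't': array([  30.50211626,  558.76999184, 1520.35278335])}
wrist {'mtx': array([[344.50994401,   0.        , 322.68735749],
       [  0.        , 344.50994401, 244.48775107],
       [  0.        ,   0.        ,   1.        ]]), 'k1': -0.023891563261404344, 'R': array([[ 0.33613704, -0.94181039, -0.00225394],
       [-0.89947177, -0.32173383,  0.29569896],
       [-0.27921752, -0.09736802, -0.95527852]]), 't': array([-574.71126138,  -32.9643316 ,  392.2977349 ])}
```

View pics/scene0.png

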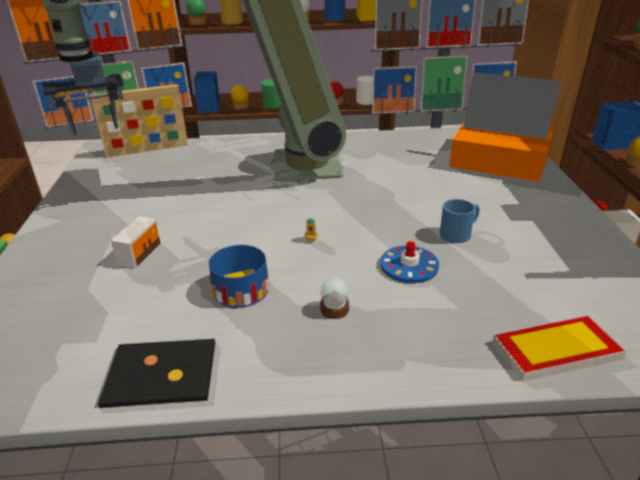

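View pics/top0.png

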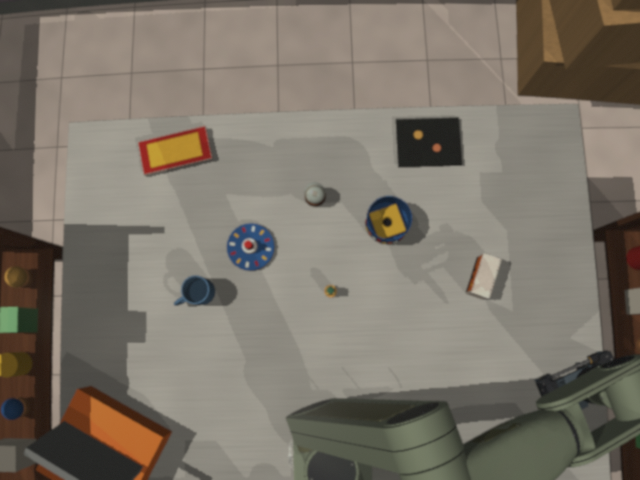

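View pics/wrist0.png

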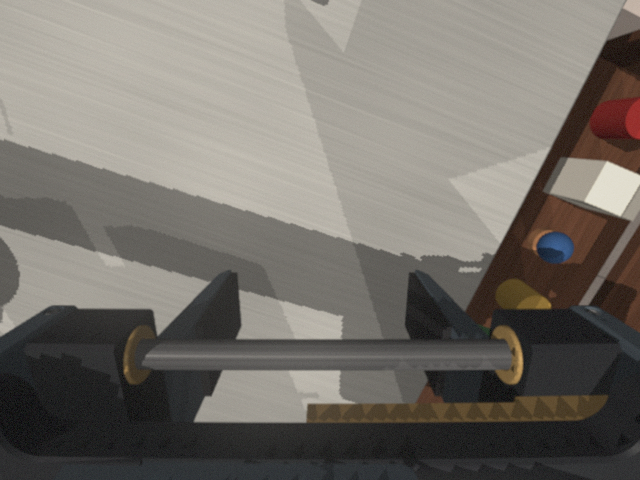

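The scene view shows the tin at (239,275), the tower at (311,230) and the lids at (410,263). In the top view they are at (388,220), (331,291) and (251,247). The wrist camera sees only the empty counter. I'll measure coarse positions next.

```bash
cat > h.py <<'E'
import numpy as np, cv2
from workcell import env, grab_frame, camera_params
from scipy.spatial.transform import Rotation as Ro
def ray(p,uv):
    uv=np.atleast_2d(np.asarray(uv,float)); K=p['mtx']
    d=np.array([p['k1'],0,0,0,0])
    n=cv2.undistortPoints(uv.reshape(-1,1,2),K,d).reshape(-1,2)
    v=np.c_[n,np.ones(len(n))]@p['R']
    return -p['R'].T@p['t'], v
def onz(p,uv,z):
    o,v=ray(p,uv); s=(z-o[2])/v[:,2]; return o+v*s[:,None]
def proj(p,X):
    X=np.atleast_2d(np.asarray(X,float))
    return cv2.projectPoints(X,cv2.Rodrigues(p['R'])[0],p['t'],p['mtx'],np.array([p['k1'],0,0,0,0]))[0].reshape(-1,2)
def tri(rays):
    A=np.zeros((3,3));b=np.zeros(3)
    for o,v in rays:
        v=np.ravel(v)/np.linalg.norm(v);M=np.eye(3)-np.outer(v,v);A+=M;b+=M@o
    X=np.linalg.solve(A,b)
    return X,[np.linalg.norm(np.cross(X-o,np.ravel(v)/np.linalg.norm(v))) for o,v in rays]
def mask(img,lo,hi,roi=None):
    h=cv2.cvtColor(img,cv2.COLOR_RGB2HSV); m=cv2.inRange(h,np.array(lo),np.array(hi))
    if roi is not None:
        z=np.zeros_like(m);a,b,c,d=roi;z[b:d,a:c]=m[b:d,a:c];m=z
    return m
def big(m):
    n,l,s,c=cv2.connectedComponentsWithStats(m)
    i=1+np.argmax(s[1:,4]); return (l==i).astype(np.uint8)*255, s[i], c[i]
def snap(n,name):
    p=camera_params(n); im=grab_frame(n); cv2.imwrite(f"pics/{name}.png",im[:,:,::-1]); return p,im
E
python3 - <<'E'
from h import *
pt=camera_params('top');ps=camera_params('scene')
T=cv2.imread('pics/top0.png')[:,:,::-1].copy();S=cv2.imread('pics/scene0.png')[:,:,::-1].copy()
# red knob
def red(im,roi):
    m=mask(im,(0,150,90),(8,255,255),roi)|mask(im,(172,150,90),(180,255,255),roi);return big(m)
_,s1,c1=red(T,(236,232,266,260));_,s2,c2=red(S,(400,236,420,262))
print('knob',s1,c1,s2,c2, tri([ray(pt,c1),ray(ps,c2)]))
# lid blue disc
m,s,c=big(mask(T,(100,90,40),(125,255,255),(215,215,290,280)));(x,y),(a,b),_=e=cv2.fitEllipse(cv2.convexHull(cv2.findNonZero(m)));print('lid',e,onz(pt,(x,y),14), onz(pt,[(x-a/2,y),(x+a/2,y)],14))
# tower
for h in (((15,100,60),(35,255,255)),((36,60,30),(90,255,255))):
    _,s,c=big(mask(T,*h,(315,275,350,305)));_,s2,c2=big(mask(S,*h,(298,212,325,248)));print('tower',s,c,s2,c2,tri([ray(pt,c),ray(ps,c2)]))
# yellow insert
m,s,c=big(mask(T,(15,100,60),(35,255,255),(350,190,420,255)));r=cv2.minAreaRect(cv2.findNonZero(m));print('ins',s,c,onz(pt,c,20),r,onz(pt,cv2.boxPoints(r),20))
m,s,c=big(mask(T,(0,0,0),(180,255,60),(378,212,398,232)));print('sock',s,c,onz(pt,c,20))
m,s,c=big(mask(T,(100,90,20),(125,255,255),(350,185,425,255)));hull=cv2.convexHull(cv2.findNonZero(m));print('rim',e:=cv2.fitEllipse(hull),onz(pt,e[0],80),onz(pt,e[0],75))
for n,im,box in (('t',T,(220,170,440,320)),('s',S,(200,180,500,330))):
    a,b,c,d=box;cv2.imwrite(f'pics/z{n}0.png',cv2.resize(im[b:d,a:c],None,fx=2.6,fy=2.6,interpolation=3)[:,:,::-1])
E
```

```text
knob [245 242   7   6  34] [248.  244.5] [406 241   9  16 114] [410.12280702 248.43859649] (array([557.63826257, 207.2812745 ,  49.71796703]), [np.float64(1.176886991289694), np.float64(1.1768869912897673)])
lid ((250.48048400878906, 246.58023071289062), (45.758995056152344, 46.35430145263672), 64.53057098388672) [[557.18608889 206.97110054  14.        ]] [[559.25986589 270.28633735  14.        ]
 [555.11865168 143.98597064  14.        ]]
tower [325 286  11  11  68] [330.17647059 291.44117647] [305 223  13  19 168] [310.57142857 232.38095238] (array([427.25375189,  -8.71150222,  21.07467537]), [np.float64(1.0925008862663135), np.float64(1.0925008862663153)])
tower [327 287   7   7  31] [330.29032258 290.03225806] [307 219   8   5  26] [310.38461538 221.03846154] (array([428.8409363 ,  -8.91657305,  54.41257983]), [np.float64(0.6312089589987157), np.float64(0.631208958998716)])
ins [370 204  36  34 803] [387.55043587 221.30136986] [[ 613.69926563 -170.44419439   20.        ]] ((387.21234130859375, 221.73289489746094), (29.84549331665039, 29.377330780029297), 69.44395446777344) [[ 638.79754331 -118.61856812   20.        ]
 [ 665.14523983 -195.39402777   20.        ]
 [ 586.40662574 -220.11925246   20.        ]
 [ 560.47573729 -143.85396044   20.        ]]
sock [383 219   8   7  39] [386.66666667 221.69230769] [[ 612.69424567 -167.97814321   20.        ]]
rim ((390.4284973144531, 215.97567749023438), (37.176151275634766, 42.9024658203125), 114.35047149658203) [[ 616.7318555  -172.90705365   80.        ]] [[ 617.69132999 -173.4166683    75.        ]]
```

View pics/zt0.png

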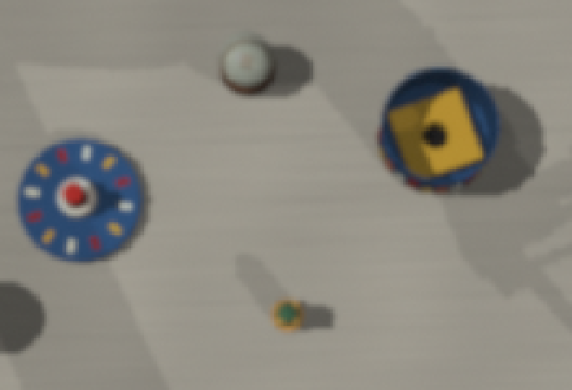

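View pics/zs0.png

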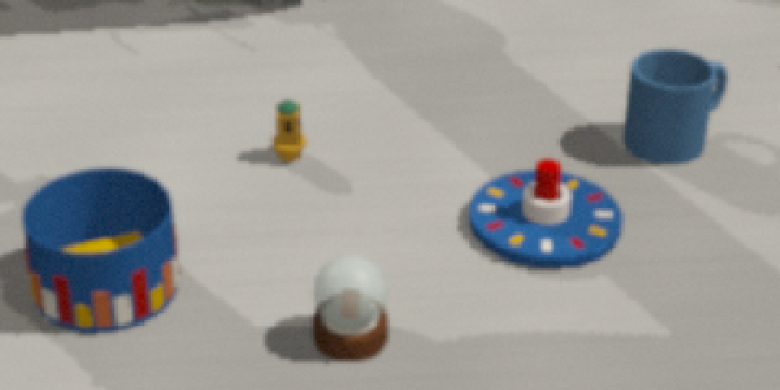

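```bash
cat >> h.py <<'E'
def Rt(): return Ro.from_euler('xyz',env.state()['ee_rot'],degrees=True).as_matrix()
def toolmove(target,Rm=None):
    "remaining shift in tool axes, mm"
    s=env.state(); R=Rt() if Rm is None else Rm
    return R.T@(np.asarray(target,float)-s['ee_pos'])
E
python3 - <<'E'
from h import *
p=camera_params('wrist');s=env.state();R=Rt();c=-p['R'].T@p['t']
print(c, R.T@(c-s['ee_pos']), R.T@p['R'].T)
print(R)
print(toolmove((385,-9,200)))
for t in [(385,-9,200),(370,-9,180)]:
    # project tower top from hypothetical pose
    oc=R@(R.T@(c-s['ee_pos']))+np.array(t); q=dict(p);q['t']=-p['R']@oc; print(t,proj(q,[(428,-9,0),(428,-9,60)]))
E
```

```text
[ 273.07849367 -513.70872934  383.31722998] [  83.95091187    0.82754051 -169.99538535] [[-9.40313279e-04 -9.55272120e-01 -2.95726718e-01]
 [ 9.99999323e-01 -6.95725191e-04 -9.32299137e-04]
 [ 6.84854846e-04 -2.95727395e-01  9.55272128e-01]]
[[ 9.41496665e-01  3.37022037e-01 -4.18822322e-04]
 [ 3.37022297e-01 -9.41495834e-01  1.25125894e-03]
 [ 2.73823664e-05 -1.31920858e-03 -9.99999129e-01]]
[ 359.41771223 -436.39177796   13.90633113]
(385, -9, 200) [[336.05336971 180.68192186]
 [338.40182869 188.60180747]]
(370, -9, 180) [[341.97383306 168.77141304]
 [345.70216744 174.93962073]]
```

```bash
python3 -m creep '{"offset":[[0.036,-0.044,0.003],[0.036,-0.044,0.003],[0.036,-0.044,0.003],[0.036,-0.044,0.003],[0.036,-0.044,0.003]],"rotation":[[0,0,0],[0,0,0],[0,0,0],[0,0,0],[0,0,0]]}' 0.0 20; python3 -m creep '{"offset":[[0.036,-0.044,0.003],[0.036,-0.044,0.003],[0.036,-0.043,0.003],[0.036,-0.043,0.003],[0.036,-0.043,0.003]],"rotation":[[0,0,0],[0,0,0],[0,0,0],[0,0,0],[0,0,0]]}'
```

```text
time_s: 0.78
ee_pos: [289.4, -271.8, 198.8]
ee_rot: [180.0, -0.0, 19.7]
force: [1.9, 0.0, -0.2]
gripper_width: 91.2
time_s: 1.4
ee_pos: [385.7, -6.8, 183.9]
ee_rot: [180.0, -0.0, 19.7]
force: [1.2, -0.8, -0.2]
gripper_width: 91.4
```

Run:
```python
from h import *
p,im=snap('wrist','w1');print(env.state()['ee_pos'],env.state()['ee_rot'])
c=proj(p,[(428,-9,30)])[0];print(c)
x,y=c.astype(int);cv2.imwrite('pics/w1z.png',cv2.resize(im[y-50:y+50,x-60:x+60],None,fx=6,fy=6,interpolation=2)[:,:,::-1])
```

```text
[387.69466764  -1.06500197 183.72361956] [-179.76682115   -0.21401153   19.96056757]
[339.39390418 188.14220129]
```

View pics/w1.png

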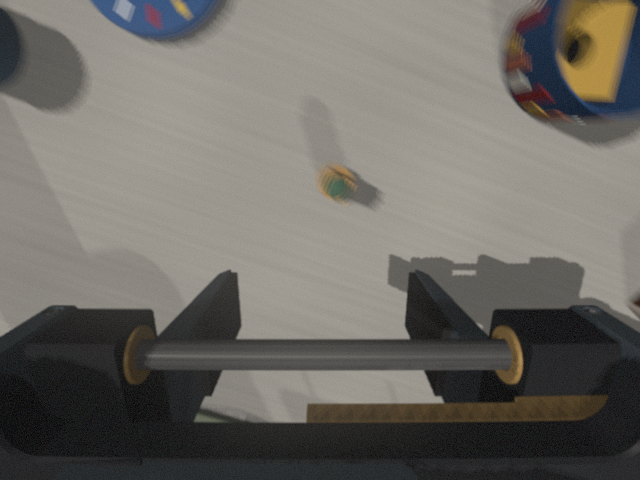

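View pics/w1z.png

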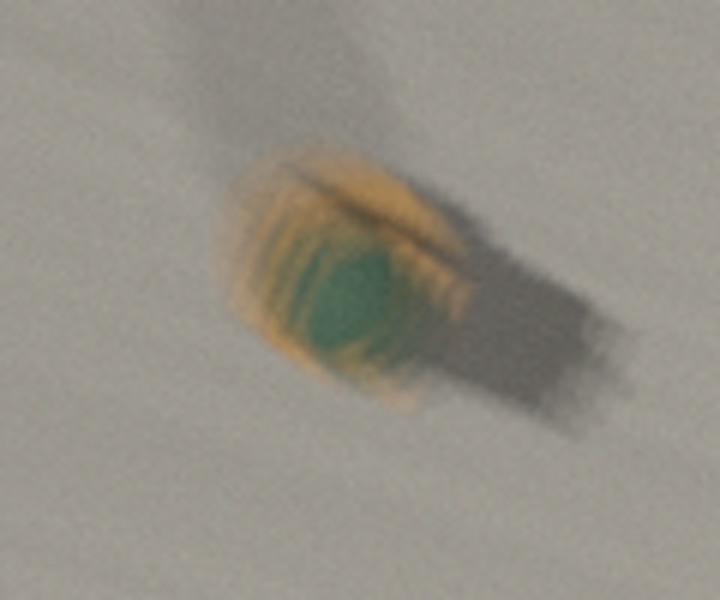

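The wrist picture is motion-blurred, with the tower at about (337,184). I'll go lower, settle, and look again.

```bash
python3 -m creep '{"offset":[[0,0,0.035],[0,0,0.033],[0,0,0],[0,0,0]],"rotation":[[0,0,0],[0,0,0],[0,0,0],[0,0,0]]}'
python3 - <<'E'
from h import *
print(env.state()['ee_pos'],env.state()['ee_rot'])
p,im=snap('wrist','w2')
c=proj(p,[(428,-9,30)])[0];print(c)
x,y=c.astype(int);cv2.imwrite('pics/w2z.png',cv2.resize(im[y-50:y+50,x-60:x+60],None,fx=6,fy=6,interpolation=2)[:,:,::-1])
E
```

```text
time_s: 1.95
ee_pos: [386.2, -8.9, 116.8]
ee_rot: [180.0, -0.1, 19.7]
force: [0.5, -0.4, -0.2]
gripper_width: 91.3
[386.22843855  -8.86154921 116.8364357 ] [ 1.79961223e+02 -7.96779454e-02  1.96786886e+01]
[340.69503829 200.28402356]
```

View pics/w2z.png

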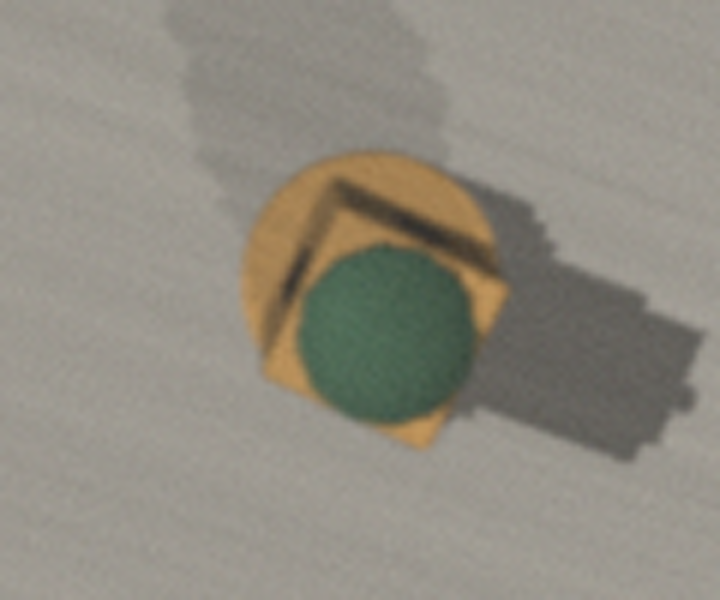

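Run:
```python
from h import *
p=camera_params('wrist')
f=lambda a:np.array(a)/6+np.array([280,150])-0.42
q=onz(p,f([(510,290),(425,448),(265,372)]),52);print(q)
for a,b in ((0,1),(1,2)):
    d=q[b]-q[a];print(np.linalg.norm(d[:2]),np.degrees(np.arctan2(d[1],d[0]))%90)
print('ctr',(q[0]+q[2])/2)
im=cv2.imread('pics/w2.png')[:,:,::-1].copy()
m,s,c=big(mask(im,(40,60,30),(90,255,255),(300,160,380,240)));print(s,c,onz(p,c,55))
# flange outer arc: points
F=f([(245,270),(375,150),(300,170),(250,230),(470,195)]);g=onz(p,F,18);
A=np.c_[2*g[:,:2],np.ones(len(g))];s=np.linalg.lstsq(A,(g[:,:2]**2).sum(1),rcond=None)[0];print('flange',s[:2],np.sqrt(s[2]+s[0]**2+s[1]**2))
```

```text
[[438.56879147 -21.58244117  52.        ]
 [417.93939398 -19.06261175  52.        ]
 [420.16537402   1.61528287  52.        ]]
20.782723144276385 83.0359612973296
20.79736313061682 83.85575776812894
ctr [429.36708275  -9.98357915  52.        ]
[330 191  24  29 328] [340.64939024 204.86890244] [[428.99086811  -7.45562236  55.        ]]
flange [430.13100669  -9.48633928] 16.542407646362147
```

```bash
python3 -m creep '{"offset":[[0.0405,0.0154,0.02],[0,0,0],[0,0,0],[0,0,0],[0,0,0]],"rotation":[[0,0,0],[0,0,8.75],[0,0,8.75],[0,0,8.75],[0,0,0]]}';python3 -c "
from h import *
print(env.state()['ee_pos'],toolmove((429.5,-9.7,22)))"
```

```text
time_s: 2.62
ee_pos: [429.7, -9.7, 97.1]
ee_rot: [-180.0, -0.2, -6.5]
force: [0.2, 0.1, -0.9]
gripper_width: 91.2
[429.749247    -9.70603532  97.12961724] [-4.54136860e-01  2.90819760e-02  7.51286527e+01]
```

```bash
python3 -m creep '{"offset":[[0,0,0.03],[0,0,0.03],[0,0,0.015],[0,0,0]],"rotation":[[0,0,0],[0,0,0],[0,0,0],[0,0,0]]}' && python3 -m creep '{"offset":[[0,0,0],[0,0,0],[0,0,0],[0,0,0],[0,0,0]],"rotation":[[0,0,0],[0,0,0],[0,0,0],[0,0,0],[0,0,0]]}' 1.0 20;  python3 - <<'E'
from h import *
print(env.state()['ee_pos'],env.state()['ee_rot'])
p,im=snap('wrist','w3')
E
```

```text
time_s: 3.12
ee_pos: [428.5, -9.6, 20.7]
ee_rot: [180.0, 0.1, -6.4]
force: [-0.7, -0.2, 0.8]
gripper_width: 90.7
time_s: 3.75
ee_pos: [428.8, -9.5, 21.0]
ee_rot: [180.0, -0.0, -6.5]
force: [-0.0, 0.2, 0.1]
gripper_width: 44.0
[428.81409972  -9.4608618   21.03417353] [ 1.79994985e+02 -1.37330562e-02 -6.54559967e+00]
```

View pics/w3.png

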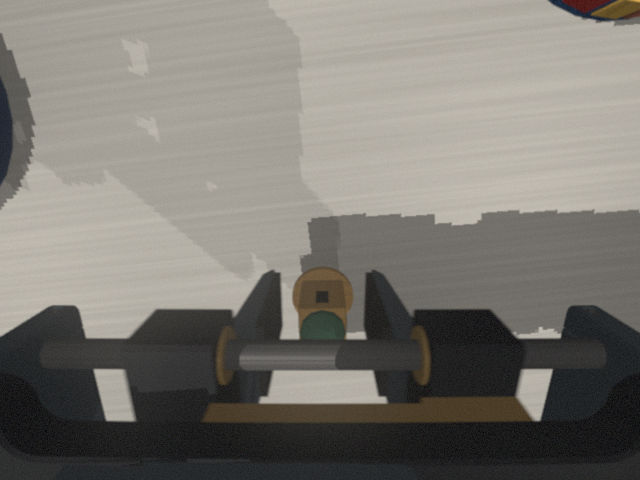

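The tower at about (322,300) sits centred and square between the closing fingers. I'll finish closing and lift.

```bash
python3 -m creep '{"offset":[[0,0,0],[0,0,0],[0,0,0],[0,0,0]],"rotation":[[0,0,0],[0,0,0],[0,0,0],[0,0,0]]}' ;  python3 - <<'E'
from h import *
print(env.state()['ee_pos'],env.state()['ee_rot'],env.state()['force'])
E
```

```text
time_s: 4.3
ee_pos: [428.8, -9.5, 20.9]
ee_rot: [180.0, 0.0, -6.6]
force: [-0.1, 0.4, -0.6]
gripper_width: 21.7
[428.76666977  -9.46418986  20.89878735] [ 1.79995233e+02  2.25072644e-03 -6.55385296e+00] [-0.14345058  0.44344432 -0.64709513]
```

```bash
python3 -m creep '{"offset":[[0,0,-0.06],[0.03,0.0275,-0.035],[0.04,0.036,-0.034],[0.041,0.037,0],[0.0407,0.0369,0]],"rotation":[[0,0,0],[0,0,0],[0,0,0],[0,0,0],[0,0,0]]}' - 25;python3 -m creep '{"offset":[[0,0,0],[0,0,0],[0,0,0]],"rotation":[[0,0,0],[0,0,0],[0,0,0]]}' ;  python3 - <<'E'
from h import *
print(env.state()['ee_pos'],env.state()['ee_rot'],env.state()['force'])
p,im=snap('wrist','w4')
print(proj(p,[(613.5,-169,20),(613.5,-169,80)]))
E
```

```text
time_s: 4.92
ee_pos: [564.1, -163.9, 149.7]
ee_rot: [180.0, -0.0, -6.6]
force: [0.5, 0.4, -0.7]
gripper_width: 21.5
time_s: 5.3
ee_pos: [562.1, -161.4, 149.1]
ee_rot: [-180.0, 0.1, -6.5]
force: [1.0, -0.8, -1.7]
gripper_width: 21.9
[ 562.08305953 -161.43596624  149.13404553] [-1.79979128e+02  7.75243539e-02 -6.50130960e+00] [ 0.96201591 -0.76499628 -1.69311314]
[[323.96646506 177.17162759]
 [324.1674931  186.75589334]]
```

View pics/w4.png

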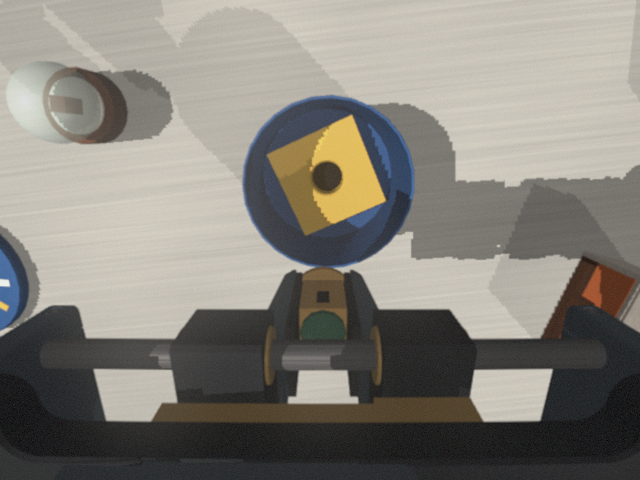

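The tin fills the middle, with its socket at (327,177). The tower hangs square in the jaws at about (322,300).

Run:
```python
from h import *
p=camera_params('wrist');s=env.state();R=Rt()
im=cv2.imread('pics/w4.png')[:,:,::-1].copy()
g=cv2.cvtColor(im,cv2.COLOR_RGB2HSV)
tool=lambda X:(R.T@(np.atleast_2d(X)-s['ee_pos']).T).T
m=mask(im,(0,0,0),(180,255,95),(300,150,355,205));m,st,c=big(m)
e=cv2.fitEllipse(max(cv2.findContours(m,0,1)[0],key=len));print('sock',st,c,e)
for z in (20,12): X=onz(p,e[0],z);print(X,tool(X))
my=mask(im,(15,100,60),(32,255,255),(255,105,395,245));my=cv2.morphologyEx(my,cv2.MORPH_CLOSE,np.ones((3,3)));my,st,c=big(my);h=cv2.convexHull(cv2.findNonZero(my));r=cv2.minAreaRect(h)
B=onz(p,cv2.boxPoints(r),20);print('insert',B.mean(0),np.linalg.norm(np.diff(B,axis=0),axis=1))
mb=mask(im,(95,80,20),(130,255,255),(225,80,430,272))|my;mb,st,c=big(mb);h=cv2.convexHull(cv2.findNonZero(mb));e=cv2.fitEllipse(h);print('rim',e);w=onz(p,h.reshape(-1,2),80)
A=np.c_[2*w[:,:2],np.ones(len(w))];q=np.linalg.lstsq(A,(w[:,:2]**2).sum(1),rcond=None)[0];print('rimfit',q[:2],np.sqrt(q[2]+q[0]**2+q[1]**2))
# flange in grip
zf=s['ee_pos'][2]-21+18
mo=mask(im,(8,80,60),(30,255,255),(285,255,360,345));mo,st,c=big(mo);print('tower',st,c)
for v in range(264,345,6):
    xs=np.where(mo[v,285:360])[0]
    if len(xs):print(v,xs[0]+285,xs[-1]+285,end='; ')
cv2.imwrite('pics/w4z.png',cv2.resize(im[250:350,270:380],None,fx=6,fy=6,interpolation=2)[:,:,::-1])
```

```text
sock [312 162  29  29 659] [326.22913505 176.17298938] ((326.2303161621094, 176.17971801757812), (27.84966468811035, 28.349206924438477), 69.20703125)
[[ 614.36219044 -171.0699803    20.        ]] [[ 52.91316124   3.68057143 129.32262807]]
[[ 613.51329165 -171.04570229   12.        ]] [[ 52.07270445   3.75390379 137.32322013]]
insert [ 613.25837219 -171.78369496   20.        ] [77.5456737  77.94299214 83.15071762]
rim ((328.2054138183594, 181.04139709472656), (170.18138122558594, 171.77333068847656), 37.297752380371094)
rimfit [ 613.17683612 -171.7493246 ] 58.942363406178316
tower [ 299  267   49   63 1905] [322.73228346 293.61627297]
270 310 335; 276 302 343; 282 303 343; 288 302 343; 294 301 344; 300 300 345; 306 299 346; 312 299 347; 318 299 347; 324 299 346;
```

View pics/w4z.png

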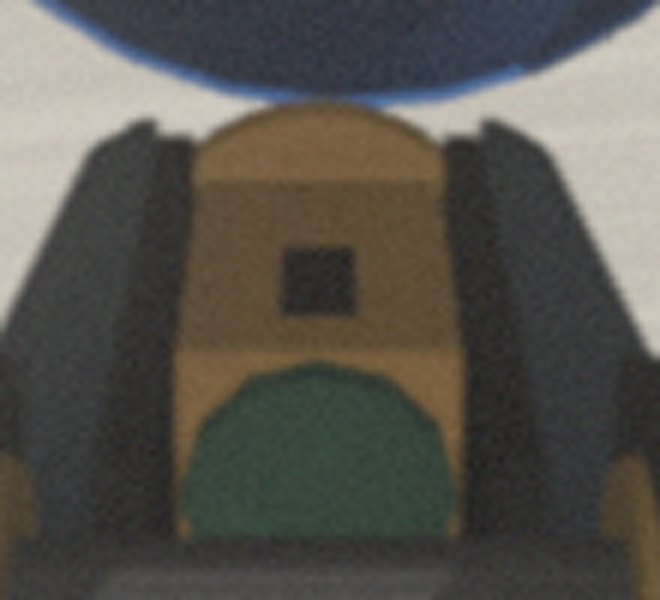

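Run:
```python
from h import *
p=camera_params('wrist');s=env.state();R=Rt()
f=lambda a:np.array(a)/6+np.array([270,250])-0.42
tool=lambda X:(R.T@(np.atleast_2d(X)-s['ee_pos']).T).T
z0=s['ee_pos'][2]-20.9
print('flange front, expect x=17',tool(onz(p,f([(320,101)]),z0+18)))
print('shaft foot corners, x=11,y+-11',tool(onz(p,f([(190,181),(445,181)]),z0+18)))
print('shaft top corners',tool(onz(p,f([(175,349),(464,349)]),z0+52)))
im=cv2.imread('pics/w4.png')[:,:,::-1].copy()
cv2.imwrite('pics/w4s.png',cv2.resize(im[145:210,290:365],None,fx=8,fy=8,interpolation=2)[:,:,::-1])
```

```text
flange front, expect x=17 [[18.46233433  0.84089845  2.88658995]]
shaft foot corners, x=11,y+-11 [[ 10.7333001  -10.92725774   2.89431497]
 [ 10.72131447  12.14295607   2.89005812]]
shaft top corners [[ 11.63785685  -9.98339241 -31.10651833]
 [ 11.62874876  11.59571878 -31.11050155]]
```

View pics/w4s.png

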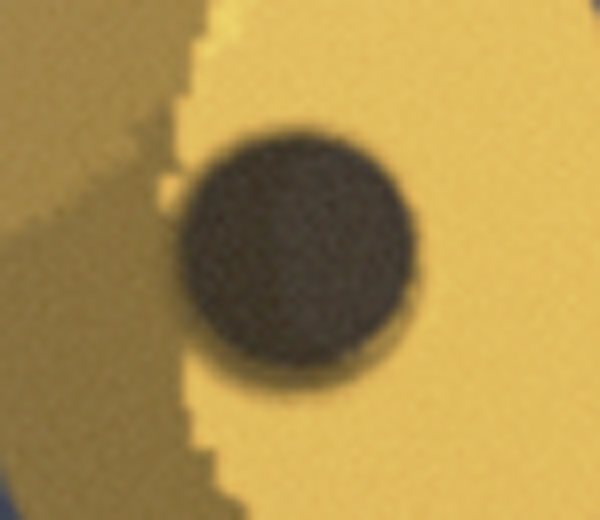

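```bash
python3 -m creep '{"offset":[[0.0515,0.0035,0],[0,0,0.05],[0,0,0.045],[0,0,0],[0,0,0]],"rotation":[[0,0,0],[0,0,0],[0,0,0],[0,0,0],[0,0,0]]}' ;  python3 -c "
from h import *
print(env.state()['ee_pos'],env.state()['ee_rot'],toolmove((612.85,-170.75,45)))"
```

```text
time_s: 5.98
ee_pos: [615.0, -171.8, 56.3]
ee_rot: [180.0, -0.2, -6.5]
force: [0.5, 1.0, 0.4]
gripper_width: 21.8
[ 615.04007793 -171.78581405   56.29399732] [ 1.79966647e+02 -1.74986984e-01 -6.51920031e+00] [-2.32800118 -0.7870335  11.28648379]
```

```bash
python3 -m creep '{"offset":[[0,0,0],[0,0,0],[0,0,0]],"rotation":[[0,0,0],[0,0,0],[0,0,0]]}' ;  python3 - <<'E'
from h import *
print(env.state()['ee_pos'],env.state()['ee_rot'],toolmove((612.85,-170.75,45)))
p,im=snap('wrist','w5')
E
```

```text
time_s: 6.35
ee_pos: [614.3, -172.0, 55.3]
ee_rot: [180.0, -0.1, -6.6]
force: [1.0, -0.3, -1.8]
gripper_width: 22.0
[ 614.27628015 -172.02000128   55.26401879] [ 1.79981282e+02 -8.84278973e-02 -6.55550468e+00] [-1.57778448 -1.1022177  10.2612364 ]
```

View pics/w5.png

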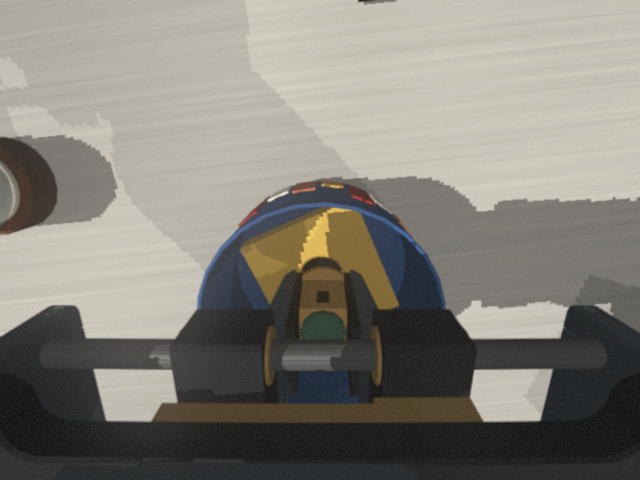

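Run:
```python
from h import *
im=cv2.imread('pics/w5.png')[:,:,::-1].copy()
cv2.imwrite('pics/w5z.png',cv2.resize(im[235:315,275:370],None,fx=8,fy=7.5,interpolation=2)[:,:,::-1])
p=camera_params('wrist');s=env.state();R=Rt()
tool=lambda X:(R.T@(np.atleast_2d(X)-s['ee_pos']).T).T
print(s['ee_pos'])
# rim outer fit from blue far arc
m=mask(im,(95,80,20),(130,255,255),(190,190,450,308))
pts=[]
for v in range(240,306,3):
    xs=np.where(m[v])[0]
    if len(xs): pts+= [(xs[0],v),(xs[-1],v)]
print(pts[::6])
w=tool(onz(p,pts,80)); A=np.c_[2*w[:,:2],np.ones(len(w))];q=np.linalg.lstsq(A,(w[:,:2]**2).sum(1),rcond=None)[0];print('rimfit tool',q[:2],np.sqrt(q[2]+q[0]**2+q[1]**2))
```

```text
[ 614.1370573  -171.97547417   54.96836547]
[(np.int64(228), 240), (np.int64(220), 249), (np.int64(214), 258), (np.int64(209), 267), (np.int64(204), 276), (np.int64(202), 285), (np.int64(199), 294), (np.int64(198), 303)]
rimfit tool [-0.45626038 -0.15338141] 58.4125374334331
```

View pics/w5z.png

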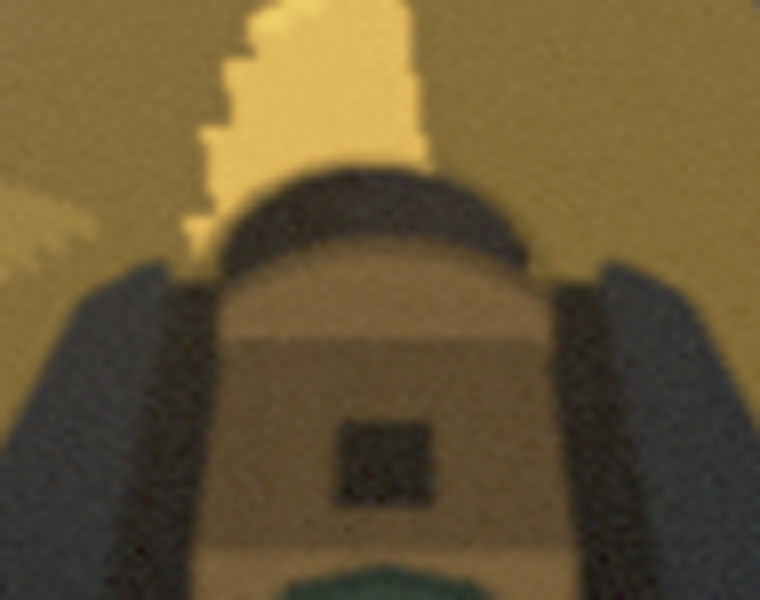

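Run:
```python
from h import *
p=camera_params('wrist');s=env.state();R=Rt()
tool=lambda X:(R.T@(np.atleast_2d(X)-s['ee_pos']).T).T
f=lambda a:np.array(a)/np.array([8,7.5])+np.array([275,235])-0.43
w=tool(onz(p,f([(370,166),(222,262),(245,215),(285,186),(455,188),(500,215),(527,252)]),20));print(w[:,:2])
# known r=14 circle fit
from scipy.optimize import least_squares
r=least_squares(lambda c:np.hypot(*(w[:,:2]-c).T)-14,[0,0]);print('socket',r.x,r.fun)
w=tool(onz(p,f([(385,238),(220,285),(300,252),(470,255),(550,288)]),s['ee_pos'][2]-2.9));print(w[:,:2])
r=least_squares(lambda c:np.hypot(*(w[:,:2]-c).T)-17,[0,0]);print('flange',r.x,r.fun)
```

```text
[[ 12.76554976  -0.4703884 ]
 [  4.13993623 -12.28436472]
 [  8.39134537 -10.38306685]
 [ 10.98857925  -7.183777  ]
 [ 10.79986399   6.23448537]
 [  8.37637808   9.81461701]
 [  5.0311605   12.00131581]]
socket [-1.43345369 -0.14996536] [ 0.20261842 -0.64686092  0.18601574  0.27520259 -0.20089595 -0.0169495
 -0.23610263]
[[ 18.51540904   0.74353134]
 [ 14.91463854 -10.38153643]
 [ 17.44915662  -4.96294842]
 [ 17.21086322   6.44956676]
 [ 14.66658937  11.86455095]]
flange [1.55147249 0.55457285] [-0.03501109  0.2676777  -0.17206484 -0.26777148  0.31825324]
```

```bash
python3 -m creep '{"offset":[[-0.0015,-0.0009,0.008],[0,0,0],[0,0,0]],"rotation":[[0,0,0],[0,0,0],[0,0,0]]}' ;  python3 -c "
from h import *
print(env.state()['ee_pos'],env.state()['ee_rot'],toolmove((612.7,-171,45)))"
```

```text
time_s: 6.78
ee_pos: [612.4, -170.8, 46.0]
ee_rot: [-180.0, 0.0, -6.6]
force: [-0.0, 0.6, -2.4]
gripper_width: 21.7
[ 612.43019904 -170.7903304    46.03550256] [-1.79999934e+02  2.58553473e-02 -6.55181266e+00] [0.29242981 0.17751672 1.0353705 ]
```

```bash
python3 -m creep '{"offset":[[0,0,0.003],[0,0,0.002],[0,0,0.002],[0,0,0]],"rotation":[[0,0,0],[0,0,0],[0,0,0],[0,0,0]]}'
```

```text
time_s: 7.28
ee_pos: [612.4, -170.8, 39.1]
ee_rot: [-180.0, 0.0, -6.6]
force: [-0.2, -1.1, -0.5]
gripper_width: 21.9
```

```bash
python3 -m creep '{"offset":[[0,0,0.003],[0,0,0.002],[0,0,0]],"rotation":[[0,0,0],[0,0,0],[0,0,0]]}';python3 -m creep '{"offset":[[0,0,0.003],[0,0,0.002],[0,0,0]],"rotation":[[0,0,0],[0,0,0],[0,0,0]]}'
```

```text
time_s: 7.65
ee_pos: [612.4, -170.8, 34.1]
ee_rot: [180.0, 0.0, -6.6]
force: [1.0, -0.7, -1.3]
gripper_width: 21.9
time_s: 8.02
ee_pos: [612.4, -170.8, 29.1]
ee_rot: [180.0, 0.0, -6.6]
force: [0.0, -0.8, -2.2]
gripper_width: 21.9
```

```bash
python3 -m creep '{"offset":[[0,0,0.0015],[0,0,0.0008],[0,0,0]],"rotation":[[0,0,0],[0,0,0],[0,0,0]]}';python3 -m creep '{"offset":[[0,0,0],[0,0,0],[0,0,0]],"rotation":[[0,0,0],[0,0,0],[0,0,0]]}' 0.6
```

```text
time_s: 8.4
ee_pos: [612.6, -170.8, 27.1]
ee_rot: [180.0, -0.0, -6.6]
force: [-0.8, 0.1, -1.4]
gripper_width: 21.8
time_s: 8.78
ee_pos: [612.7, -170.9, 27.2]
ee_rot: [180.0, -0.0, -6.6]
force: [-0.1, 0.6, 0.8]
gripper_width: 36.4
```

```bash
python3 -m creep '{"offset":[[0,0,-0.03],[0,0,-0.05],[-0.03,0,-0.04],[-0.015,0,0],[0,0,0]],"rotation":[[0,0,0],[0,0,0],[0,0,0],[0,0,0],[0,0,0]]}';python3 -m creep '{"offset":[[0,0,0],[0,0,0]],"rotation":[[0,0,0],[0,0,0]]}'
python3 - <<'E'
from h import *
print(env.state()['ee_pos'],env.state()['ee_rot'])
p,im=snap('wrist','w6')
E
```

```text
time_s: 9.4
ee_pos: [566.6, -165.4, 146.7]
ee_rot: [-180.0, 0.1, -6.6]
force: [-0.1, -0.3, -0.7]
gripper_width: 36.6
time_s: 9.65
ee_pos: [568.0, -165.6, 145.8]
ee_rot: [-180.0, 0.1, -6.5]
force: [0.2, -0.3, 0.2]
gripper_width: 36.5
[ 568.01077519 -165.62572095  145.75592975] [-1.79981310e+02  9.80859239e-02 -6.54680230e+00]
```

View pics/w6.png

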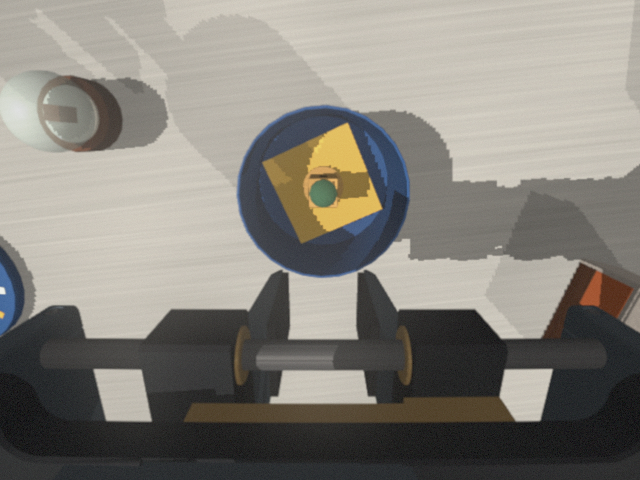

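The green dome at (322,192) stands central in the tin on the insert, and the jaws are empty. I'll go on to the lids.

```bash
python3 -m creep '{"offset":[[-0.014,-0.053,0],[-0.014,-0.053,0],[-0.014,-0.053,0],[-0.014,-0.053,-0.0],[-0.014,-0.053,0.0]],"rotation":[[0,0,0],[0,0,0],[0,0,0],[0,0,0],[0,0,0]]}' 0.5;python3 -m creep '{"offset":[[-0.014,-0.053,0.01],[-0.014,-0.052,0.01],[0,0,0],[0,0,0],[0,0,0]],"rotation":[[0,0,0],[0,0,0],[0,0,0],[0,0,0],[0,0,0]]}'; python3 -m creep '{"offset":[[0,0,0],[0,0,0]],"rotation":[[0,0,0],[0,0,0]]}';python3 - <<'E'
from h import *
print(env.state()['ee_pos'],env.state()['ee_rot'])
p,im=snap('wrist','w7')
E
```

```text
time_s: 10.32
ee_pos: [528.5, 107.4, 146.6]
ee_rot: [180.0, 0.0, -6.6]
force: [1.2, -0.2, 0.1]
gripper_width: 45.9
time_s: 10.95
ee_pos: [513.2, 211.9, 127.1]
ee_rot: [180.0, -0.0, -6.6]
force: [0.2, 0.4, 0.6]
gripper_width: 45.6
time_s: 11.2
ee_pos: [513.0, 212.3, 127.2]
ee_rot: [-180.0, -0.0, -6.6]
force: [-0.3, -0.5, -0.1]
gripper_width: 45.4
[512.99006278 212.33537458 127.23460289] [-1.79995473e+02 -2.31855891e-02 -6.62687006e+00]
```

View pics/w7.png

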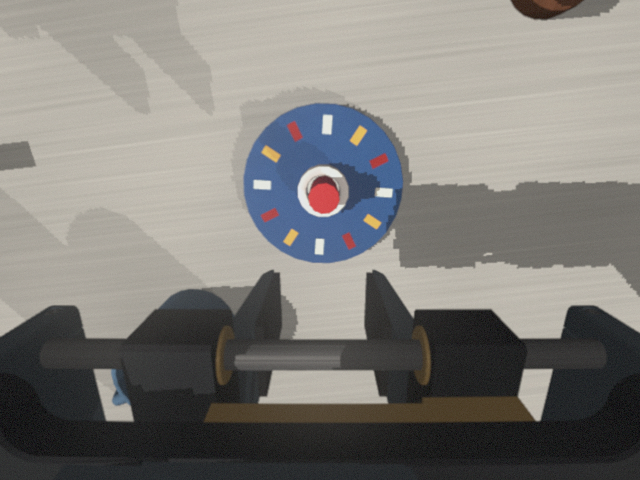

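The lids fill the middle of the frame, with the outer lid at about (323,183), the collar at (323,192) and the knob top at (324,196). I'll measure them.

Run:
```python
from h import *
p=camera_params('wrist');s=env.state();R=Rt()
im=cv2.imread('pics/w7.png')[:,:,::-1].copy()
tool=lambda X:(R.T@(np.atleast_2d(X)-s['ee_pos']).T).T
m=mask(im,(0,190,150),(6,255,255),(305,165,345,225))|mask(im,(174,190,150),(180,255,255),(305,165,345,225))
m,st,c=big(m);e=cv2.fitEllipse(cv2.convexHull(cv2.findNonZero(m)));print('knob top',st,c,e,onz(p,e[0],63),tool(onz(p,e[0],63)))
m=mask(im,(100,100,20),(125,255,255),(235,95,412,270));m,st,c=big(m);h=cv2.convexHull(cv2.findNonZero(m)).reshape(-1,2)
w=onz(p,h,13);A=np.c_[2*w[:,:2],np.ones(len(w))];q=np.linalg.lstsq(A,(w[:,:2]**2).sum(1),rcond=None)[0];print('lid',q[:2],np.sqrt(q[2]+q[0]**2+q[1]**2))
m=mask(im,(0,0,130),(180,60,255),(290,155,355,225));m,st,c=big(m);h=cv2.convexHull(cv2.findNonZero(m)).reshape(-1,2)
w=onz(p,h,34);A=np.c_[2*w[:,:2],np.ones(len(w))];q=np.linalg.lstsq(A,(w[:,:2]**2).sum(1),rcond=None)[0];print('collar',q[:2],np.sqrt(q[2]+q[0]**2+q[1]**2),st)
# tin rim from w6 (pose 568.01,-165.63,145.76)
im=cv2.imread('pics/w6.png')[:,:,::-1].copy()
cT=R.T@(-p['R'].T@p['t']-s['ee_pos']); R6=Ro.from_euler('xyz',[-179.98,0.098,-6.547],degrees=True).as_matrix(); RcT=p['R']@R
p6=dict(p);p6['R']=RcT@R6.T;P=np.array([568.01,-165.63,145.76]);p6['t']=-p6['R']@(P+R6@cT)
mb=mask(im,(95,80,20),(130,255,255),(225,90,430,279));mb,st,c=big(mb);h=cv2.convexHull(cv2.findNonZero(mb)).reshape(-1,2)
w=onz(p6,h,80);A=np.c_[2*w[:,:2],np.ones(len(w))];q=np.linalg.lstsq(A,(w[:,:2]**2).sum(1),rcond=None)[0];print('rim w6',q[:2],np.sqrt(q[2]+q[0]**2+q[1]**2),st)
m,st,c=big(mask(im,(40,50,20),(95,255,255),(300,165,345,215)));print('dome',st,c,onz(p6,c,61))
```

```text
Traceback (most recent call last):
  File "h.py", line 28, in big
    i=1+np.argmax(s[1:,4]); return (l==i).astype(np.uint8)*255, s[i], c[i]
        ~~~~~~~~~^^^^^^^^^
ValueError: attempt to get argmax of an empty sequence
```

```bash
cat > m.py <<'E'
from h import *
def circ(w):
    A=np.c_[2*w[:,:2],np.ones(len(w))];q=np.linalg.lstsq(A,(w[:,:2]**2).sum(1),rcond=None)[0];return q[:2],np.sqrt(q[2]+q[0]**2+q[1]**2)
def hullpts(m): 
    m,st,c=big(m);return cv2.convexHull(cv2.findNonZero(m)).reshape(-1,2)
E
python3 - <<'E'
from m import *
p=camera_params('wrist');s=env.state();R=Rt()
im=cv2.imread('pics/w7.png')[:,:,::-1].copy()
print(cv2.cvtColor(im,cv2.COLOR_RGB2HSV)[[196,180,182],[324,324,305]])
roi=(305,165,345,225)
m=mask(im,(0,150,170),(10,255,255),roi)|mask(im,(170,150,170),(180,255,255),roi)
m,st,c=big(m);e=cv2.fitEllipse(hullpts(m));print('knob top',st,c,e,onz(p,e[0],63))
print('lid',circ(onz(p,hullpts(mask(im,(100,100,20),(125,255,255),(235,95,412,270))),13)))
print('collar',circ(onz(p,hullpts(mask(im,(0,0,140),(180,70,255),(295,160,352,222))),34)))
im=cv2.imread('pics/w6.png')[:,:,::-1].copy()
cT=R.T@(-p['R'].T@p['t']-s['ee_pos']); R6=Ro.from_euler('xyz',[-179.98,0.098,-6.547],degrees=True).as_matrix(); RcT=p['R']@R
p6=dict(p);p6['R']=RcT@R6.T;P=np.array([568.01,-165.63,145.76]);p6['t']=-p6['R']@(P+R6@cT)
print('rim w6',circ(onz(p6,hullpts(mask(im,(95,80,20),(130,255,255),(225,90,430,279))),80)))
m,st,c=big(mask(im,(40,50,20),(95,255,255),(300,165,345,215)));print('dome',st,c,onz(p6,c,61))
E
```

```text
[[  0 161 211]
 [173 113  88]
 [ 15  16 226]]
knob top [309 183  30  30 674] [323.54599407 197.59347181] ((323.518310546875, 197.5212860107422), (28.751480102539062, 29.511598587036133), 130.88363647460938) [[557.84730173 206.01259603  63.        ]]
lid (array([557.65399787, 206.37120657]), np.float64(64.64469939019034))
collar (array([557.67485362, 207.02573987]), np.float64(19.694286461640537))
rim w6 (array([ 613.0456272 , -171.69139581]), np.float64(58.877717551559314))
dome [310 180  27  27 541] [322.81146026 193.03142329] [[ 612.80881222 -171.50807608   61.        ]]
```

```bash
python3 -m creep '{"offset":[[0.045,0.0003,0],[0,0,0.04],[0,0,0.02],[0,0,0],[0,0,0]],"rotation":[[0,0,0],[0,0,0],[0,0,0],[0,0,0],[0,0,0]]}';python3 - <<'E'
from h import *
print(env.state()['ee_pos'],toolmove((557.5,206.9,37)))
p,im=snap('wrist','w8')
E
```

```text
time_s: 11.88
ee_pos: [558.1, 207.8, 68.0]
ee_rot: [-180.0, -0.1, -6.6]
force: [-0.2, -1.3, 0.7]
gripper_width: 45.6
[558.07920108 207.8025028   67.95109327] [-0.52182315  0.98324563 30.9496541 ]
```

View pics/w8.png

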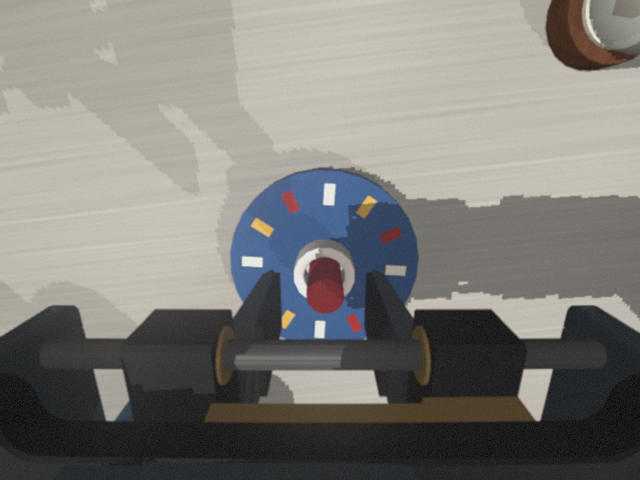

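The knob at (325,294) sits about 1 mm right of the jaw centre at 322. I'll correct that, go down and close.

```bash
python3 -m creep '{"offset":[[-0.0005,0.001,0.02],[0,0,0.011],[0,0,0],[0,0,0]],"rotation":[[0,0,0],[0,0,0],[0,0,0],[0,0,0]]}'; python3 -m creep '{"offset":[[0,0,0],[0,0,0],[0,0,0],[0,0,0],[0,0,0]],"rotation":[[0,0,0],[0,0,0],[0,0,0],[0,0,0],[0,0,0]]}' 1.0 40; python3 -c "
from h import *
print(env.state()['ee_pos'],env.state()['force'])"
```

```text
time_s: 12.42
ee_pos: [557.3, 206.9, 36.7]
ee_rot: [-180.0, -0.1, -6.5]
force: [0.1, 0.5, -0.0]
gripper_width: 45.8
time_s: 13.05
ee_pos: [556.9, 206.7, 36.2]
ee_rot: [180.0, -0.0, -6.5]
force: [0.6, -0.6, 2.1]
gripper_width: 21.3
[556.88038537 206.69768615  36.24019648] [ 0.6399877  -0.58870477  2.1015649 ]
```

```bash
python3 -m creep '{"offset":[[0,0,-0.005],[0,0,-0.015],[0,0,-0.03],[0,0,-0.035],[0,0,-0.03]],"rotation":[[0,0,0],[0,0,0],[0,0,0],[0,0,0],[0,0,0]]}'
python3 - <<'E'
from h import *
print(env.state()['ee_pos'],env.state()['force'])
snap('wrist','w9');snap('scene','s9')
E
```

```text
time_s: 13.68
ee_pos: [556.9, 206.8, 153.1]
ee_rot: [-180.0, -0.1, -6.6]
force: [-0.4, -0.5, -2.6]
gripper_width: 21.0
[556.9176723 206.7968723 153.1302938] [-0.42953124 -0.47281191 -2.56129765]
```

View pics/w9.png

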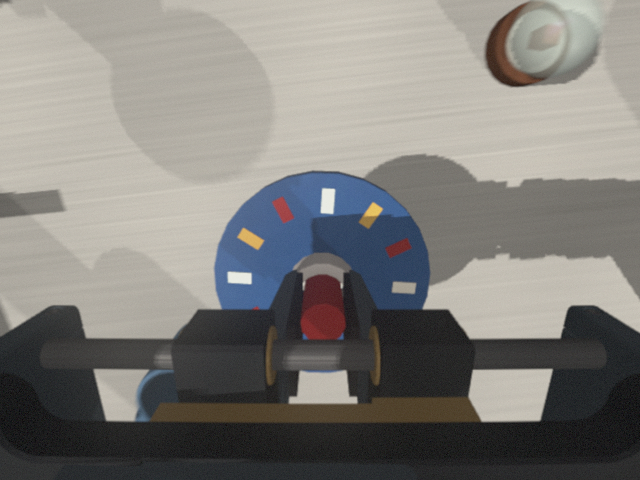

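View pics/s9.png

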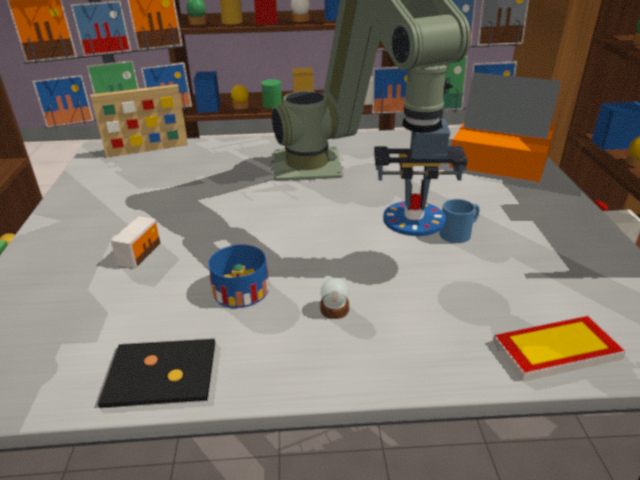

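Both lids hang from the knob, which sits between the jaws at (322,310). In the scene view they are level at (414,217). I'll carry them to the tin.

```bash
python3 -m creep '{"offset":[[0.004,0.015,0],[0.0093,0.035,0],[0.012,0.045,0],[0.0134,0.05,0],[0.0134,0.05,0]],"rotation":[[0,0,0],[0,0,0],[0,0,0],[0,0,0],[0,0,0]]}'; python3 -m creep '{"offset":[[0.0134,0.05,0],[0.0134,0.05,0],[0.0107,0.04,0],[0.0067,0.025,0],[0.0024,0.0089,0]],"rotation":[[0,0,0],[0,0,0],[0,0,0],[0,0,0],[0,0,0]]}';python3 -m creep '{"offset":[[0,0,0],[0,0,0],[0,0,0]],"rotation":[[0,0,0],[0,0,0],[0,0,0]]}';python3 - <<'E'
from h import *
print(env.state()['ee_pos'],env.state()['force'],toolmove((612.7,-171.1,130)))
snap('wrist','w10');snap('scene','s10')
E
```

```text
time_s: 14.4
ee_pos: [584.9, 4.5, 148.9]
ee_rot: [179.9, 0.2, -6.6]
force: [0.7, 0.3, -2.9]
gripper_width: 21.1
time_s: 15.02
ee_pos: [611.2, -173.1, 148.8]
ee_rot: [-180.0, 0.2, -6.7]
force: [0.2, -0.8, -2.1]
gripper_width: 21.2
time_s: 15.4
ee_pos: [612.6, -169.9, 151.0]
ee_rot: [-180.0, 0.0, -6.5]
force: [0.3, 0.4, -3.0]
gripper_width: 21.2
[ 612.59048961 -169.93823929  151.04259497] [ 0.25034067  0.42427294 -2.96988058] [ 0.24515324  1.14552105 21.04234219]
```

View pics/w10.png

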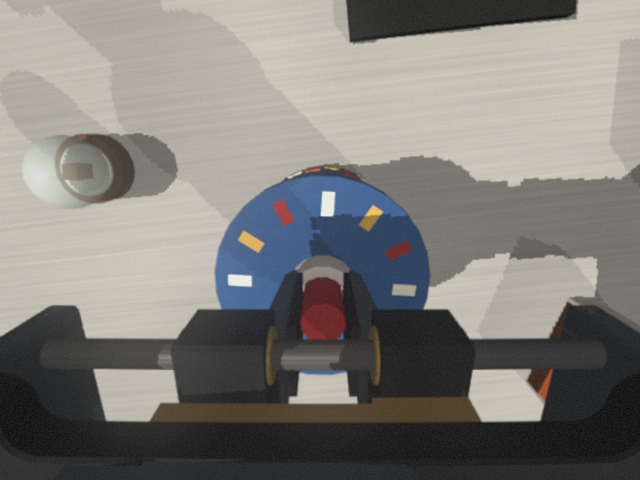

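View pics/s10.png

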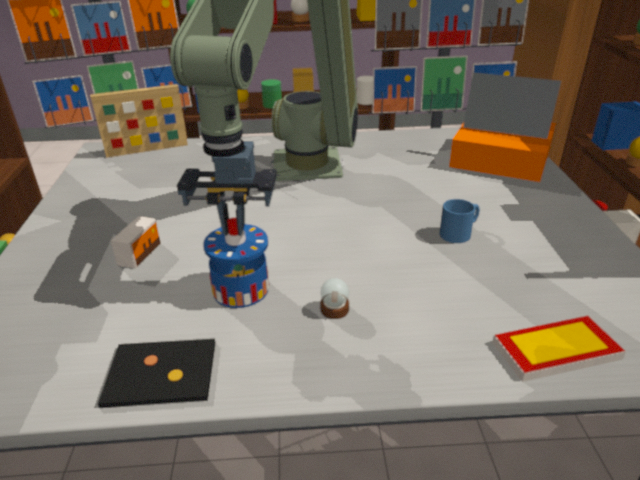

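```bash
python3 -m creep '{"offset":[[0,0.001,0.01],[0,0,0.012],[0,0,0.009],[0,0,0],[0,0,0]],"rotation":[[0,0,0],[0,0,0],[0,0,0],[0,0,0],[0,0,0]]}';python3 - <<'E'
from h import *
print(env.state()['ee_pos'],env.state()['force'],toolmove((612.3,-171.1,120)))
snap('wrist','w11');_,im=snap('scene','s11');cv2.imwrite('pics/s11z.png',cv2.resize(im[190:320,170:310],None,fx=4.5,fy=4.5,interpolation=2)[:,:,::-1])
E
```

```text
time_s: 16.12
ee_pos: [612.8, -172.1, 120.1]
ee_rot: [180.0, -0.0, -6.6]
force: [0.1, 0.1, -2.3]
gripper_width: 21.3
[ 612.80647254 -172.14272792  120.10920708] [ 0.06349291  0.12096283 -2.34797306] [-0.62224182 -0.97810812  0.10881981]
```

View pics/w11.png

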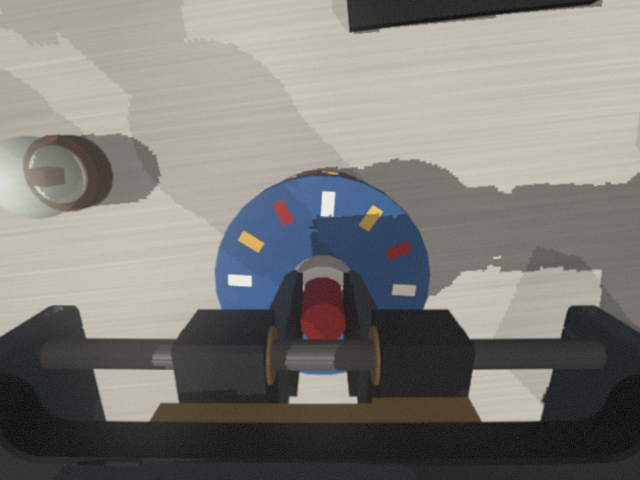

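View pics/s11z.png

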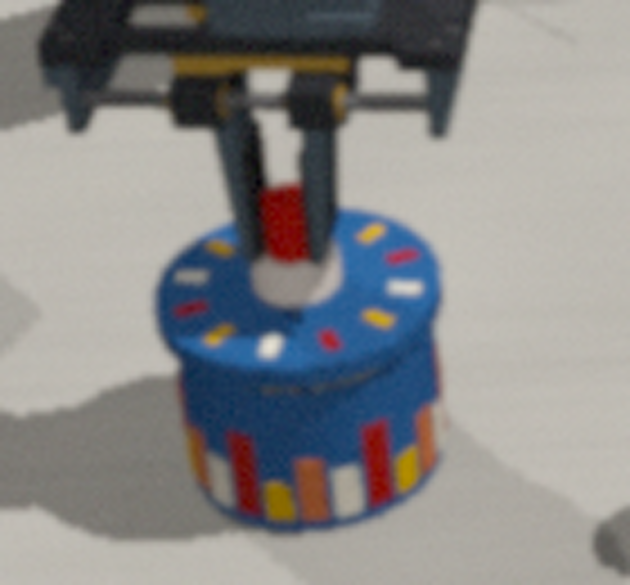

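Both lids are level and look concentric over the tin. I'll shift back by about 1 mm and lower slowly.

```bash
python3 -m creep '{"offset":[[-0.0005,-0.001,0],[0,0,0.002],[0,0,0.002],[0,0,0.001],[0,0,0]],"rotation":[[0,0,0],[0,0,0],[0,0,0],[0,0,0],[0,0,0]]}';python3 -m creep '{"offset":[[0,0,0.001],[0,0,0.001],[0,0,0.001],[0,0,0]],"rotation":[[0,0,0],[0,0,0],[0,0,0],[0,0,0]]}'
```

```text
time_s: 16.85
ee_pos: [612.1, -171.0, 114.9]
ee_rot: [180.0, 0.0, -6.6]
force: [0.6, -1.1, -3.0]
gripper_width: 21.5
time_s: 17.35
ee_pos: [612.2, -171.0, 111.9]
ee_rot: [180.0, 0.0, -6.6]
force: [-0.3, -0.1, -3.3]
gripper_width: 21.2
```

Force is unchanged, so the plug is entering freely (4 mm in).

```bash
python3 -m creep '{"offset":[[0,0,0.001],[0,0,0.001],[0,0,0.0005],[0,0,0]],"rotation":[[0,0,0],[0,0,0],[0,0,0],[0,0,0]]}';python3 -m creep '{"offset":[[0,0,0.0005],[0,0,0.0005],[0,0,0]],"rotation":[[0,0,0],[0,0,0],[0,0,0]]}'
```

```text
time_s: 17.85
ee_pos: [612.2, -171.0, 109.5]
ee_rot: [180.0, 0.0, -6.6]
force: [-1.0, 0.3, -2.9]
gripper_width: 21.2
time_s: 18.23
ee_pos: [612.2, -171.0, 108.5]
ee_rot: [180.0, 0.0, -6.6]
force: [0.5, -1.3, -2.0]
gripper_width: 21.1
```

```bash
python3 -m creep '{"offset":[[0,0,0.0004],[0,0,0],[0,0,0]],"rotation":[[0,0,0],[0,0,0],[0,0,0]]}';python3 -m creep '{"offset":[[0,0,0.0004],[0,0,0],[0,0,0]],"rotation":[[0,0,0],[0,0,0],[0,0,0]]}'
```

```text
time_s: 18.6
ee_pos: [612.3, -171.0, 108.3]
ee_rot: [180.0, -0.0, -6.6]
force: [-0.8, -0.8, -0.8]
gripper_width: 21.5
time_s: 18.98
ee_pos: [612.2, -171.0, 108.2]
ee_rot: [180.0, -0.0, -6.6]
force: [-1.8, 0.3, 3.3]
gripper_width: 21.4
```

Contact shows at the expected height (108.2 mm, force now upward). I'll release and rise.

```bash
python3 -m creep '{"offset":[[0,0,0],[0,0,0],[0,0,0],[0,0,0]],"rotation":[[0,0,0],[0,0,0],[0,0,0],[0,0,0]]}' 0.45;python3 -m creep '{"offset":[[0,0,-0.02],[0,0,-0.05],[-0.03,0,-0.03],[-0.02,0,0],[0,0,0]],"rotation":[[0,0,0],[0,0,0],[0,0,0],[0,0,0],[0,0,0]]}' 0.35;python3 -m creep '{"offset":[[0,0,0],[0,0,0],[0,0,0]],"rotation":[[0,0,0],[0,0,0],[0,0,0]]}';python3 - <<'E'
from h import *
print(env.state()['ee_pos'],env.state()['ee_rot'])
snap('wrist','w12');_,im=snap('scene','s12');cv2.imwrite('pics/s12z.png',cv2.resize(im[190:320,170:310],None,fx=4.5,fy=4.5,interpolation=2)[:,:,::-1])
E
```

```text
time_s: 19.48
ee_pos: [612.3, -171.0, 107.6]
ee_rot: [180.0, 0.0, -6.6]
force: [-1.0, -0.4, 0.1]
gripper_width: 50.0
time_s: 20.1
ee_pos: [561.8, -165.2, 208.4]
ee_rot: [180.0, -0.0, -6.6]
force: [0.7, 0.8, -0.2]
gripper_width: 59.2
time_s: 20.48
ee_pos: [563.0, -165.3, 207.1]
ee_rot: [-180.0, 0.0, -6.5]
force: [0.5, 0.4, 0.8]
gripper_width: 59.0
[ 562.97859601 -165.27433857  207.1333119 ] [-1.79996379e+02  3.81878942e-02 -6.54151026e+00]
```

View pics/w12.png

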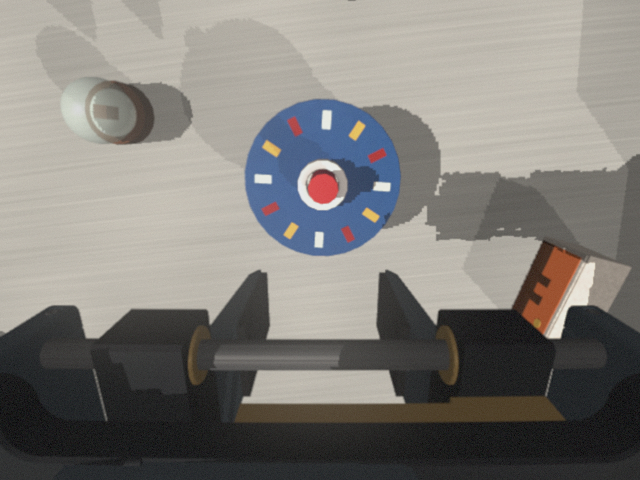

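View pics/s12z.png

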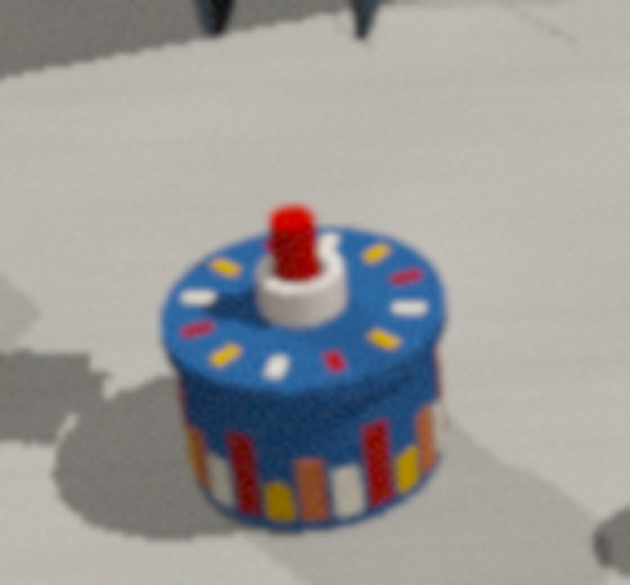

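Both lids sit level on the tin, with the knob at (323,187) and the collar at (323,185) in the wrist view. I'll measure to confirm they are home and to centre the collar grasp.

Run:
```python
from m import *
p=camera_params('wrist');s=env.state()
im=cv2.imread('pics/w12.png')[:,:,::-1].copy()
roi=(300,160,350,215)
m=mask(im,(0,140,175),(10,255,255),roi)|mask(im,(170,140,175),(180,255,255),roi)
m,st,c=big(m);e=cv2.fitEllipse(hullpts(m));print('knob top',st,e,onz(p,e[0],135))
print('lid',circ(onz(p,hullpts(mask(im,(100,100,20),(125,255,255),(235,90,412,262))),85)))
print('collar',circ(onz(p,hullpts(mask(im,(0,0,140),(180,70,255),(292,155,355,216))),106)))
im2=cv2.imread('pics/s12.png')[:,:,::-1].copy();ps=camera_params('scene')
m,st,c=big(mask(im2,(0,150,90),(8,255,255),(225,228,248,256)));top=(st[0]+st[2]/2-.5,st[1]+1.5);print(st,tri([ray(p,e[0]),ray(ps,top)]))
```

```text
knob top [308 174  30  29 657] ((322.6453857421875, 188.22348022460938), (28.485666275024414, 28.934160232543945), 104.11873626708984) [[ 612.92460481 -171.6946697   135.        ]]
lid (array([ 611.28435028, -171.33972634]), np.float64(64.67077629979161))
collar (array([ 611.19612743, -170.68004027]), np.float64(19.778627602941835))
[230 236  11  16 127] (array([ 612.83933937, -170.7974215 ,  135.41645319]), [np.float64(0.9149646804698951), np.float64(0.9149646804699352)])
```

```bash
python3 -m creep '{"offset":[[0.0487,0,0],[0,0,0.03],[0,0,0.03],[0,0,0.02],[0,0,0]],"rotation":[[0,0,0],[0,0,0],[0,0,0],[0,0,0],[0,0,0]]}';python3 -m creep '{"offset":[[0,0,0],[0,0,0],[0,0,0]],"rotation":[[0,0,0],[0,0,0],[0,0,0]]}';python3 - <<'E'
from h import *
print(env.state()['ee_pos'],env.state()['ee_rot'],toolmove((611.4,-170.9,88)))
_,im=snap('wrist','w13')
E
```

```text
time_s: 21.2
ee_pos: [609.9, -170.5, 125.8]
ee_rot: [-180.0, 0.2, -6.5]
force: [-0.2, -0.1, 0.0]
gripper_width: 59.3
time_s: 21.58
ee_pos: [611.3, -171.0, 128.7]
ee_rot: [180.0, -0.1, -6.6]
force: [-0.0, -0.4, 0.1]
gripper_width: 59.2
[ 611.32619687 -170.96194829  128.68761505] [ 1.79979703e+02 -9.56238009e-02 -6.55395570e+00] [-1.65555030e-03 -8.43807882e-02  4.06876416e+01]
```

View pics/w13.png

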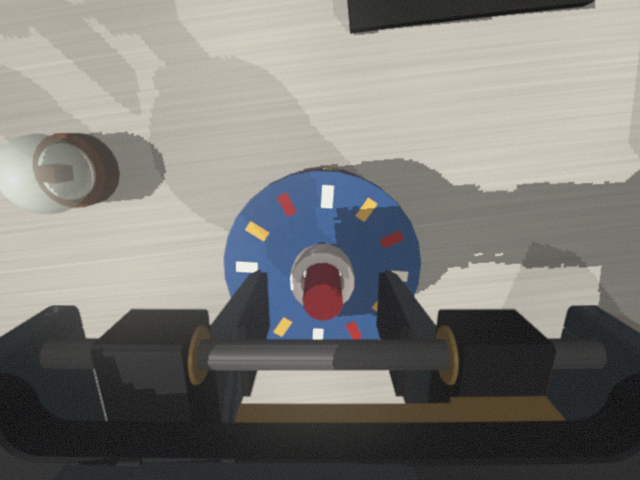

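The knob at (322,291) is centred between the jaws. I'll descend.

```bash
python3 -m creep '{"offset":[[0,0,0.015],[0,0,0.015],[0,0,0.004],[0,0,0],[0,0,0]],"rotation":[[0,0,0],[0,0,0],[0,0,0],[0,0,0],[0,0,0]]}';python3 - <<'E'
from h import *
print(env.state()['ee_pos'],env.state()['force'],toolmove((611.4,-170.9,88)))
_,im=snap('wrist','w14')
cv2.imwrite('pics/w14z.png',cv2.resize(im[230:350,240:400],None,fx=5,fy=5,interpolation=2)[:,:,::-1])
E
```

```text
time_s: 22.25
ee_pos: [611.3, -170.9, 94.1]
ee_rot: [180.0, -0.0, -6.6]
force: [-0.1, 0.3, 0.1]
gripper_width: 59.3
[ 611.28314264 -170.93520138   94.0673241 ] [-0.09068453  0.32210651  0.05601536] [ 0.10698579 -0.04964438  6.06740521]
```

View pics/w14z.png

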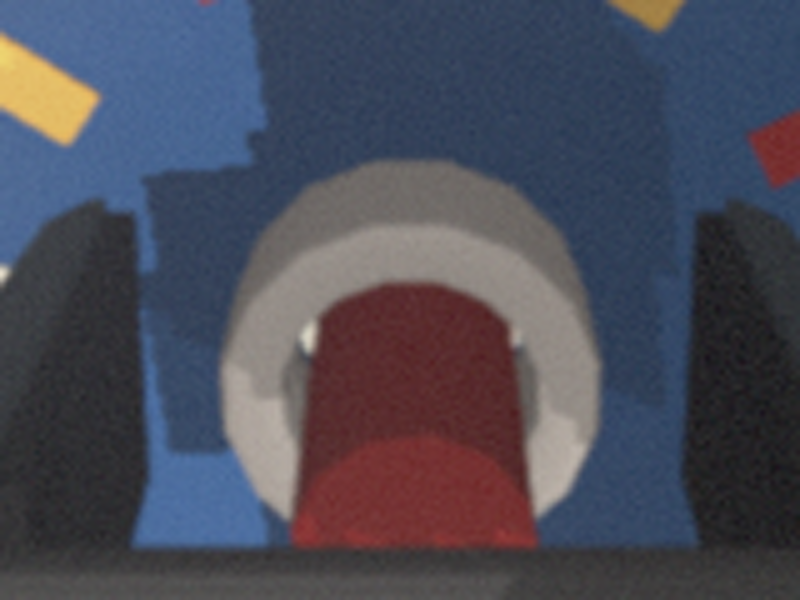

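```bash
python3 -m creep '{"offset":[[0,-0.0004,0.003],[0,0,0.0025],[0,0,0],[0,0,0]],"rotation":[[0,0,0],[0,0,0],[0,0,0],[0,0,0]]}';python3 -m creep '{"offset":[[0,0,0],[0,0,0],[0,0,0],[0,0,0]],"rotation":[[0,0,0],[0,0,0],[0,0,0],[0,0,0]]}' 1.0 30;python3 -c "
from h import *
print(env.state()['ee_pos'],env.state()['force'],env.state()['torque'])"
```

```text
time_s: 22.8
ee_pos: [611.0, -170.5, 88.2]
ee_rot: [180.0, -0.0, -6.6]
force: [-0.1, -0.6, 0.4]
gripper_width: 59.4
time_s: 23.3
ee_pos: [611.0, -170.4, 88.3]
ee_rot: [180.0, -0.0, -6.6]
force: [0.3, -0.1, 0.5]
gripper_width: 39.6
[ 611.00243214 -170.42877897   88.29731772] [ 0.33196712 -0.07189158  0.50096938] [ 0.03360219  0.01472386 -0.05417517]
```

```bash
python3 -m creep '{"offset":[[0,0,-0.001],[0,0,-0.0015],[0,0,0],[0,0,0]],"rotation":[[0,0,0],[0,0,0],[0,0,0],[0,0,0]]}';python3 - <<'E'
from h import *
print(env.state()['ee_pos'],env.state()['force'],env.state()['torque'])
_,im=snap('wrist','w15')
cv2.imwrite('pics/w15z.png',cv2.resize(im[230:350,240:400],None,fx=5,fy=5,interpolation=2)[:,:,::-1])
_,im=snap('scene','s15');cv2.imwrite('pics/s15z.png',cv2.resize(im[190:320,170:310],None,fx=4.5,fy=4.5,interpolation=2)[:,:,::-1])
E
```

```text
time_s: 23.8
ee_pos: [610.9, -170.4, 90.7]
ee_rot: [180.0, 0.0, -6.5]
force: [-0.3, 0.1, -2.3]
gripper_width: 39.5
[ 610.90116822 -170.40780292   90.66776049] [-0.32540913  0.06641267 -2.33872786] [ 0.05239029 -0.01306767 -0.00901294]
```

View pics/w15z.png

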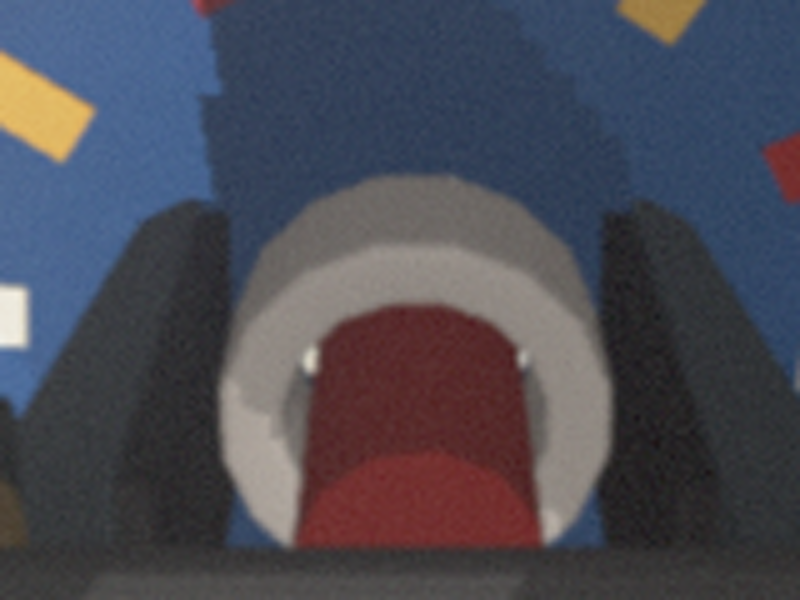

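View pics/s15z.png

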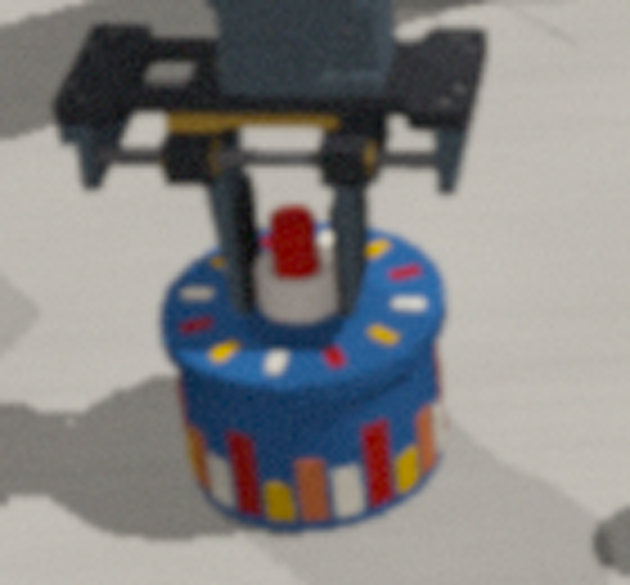

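Only the outer lid has come up. The knob sits slightly ahead in the collar hole (gaps at (309,360) and (523,358) in the zoom). I'll centre, then lift slowly.

```bash
python3 -m creep '{"offset":[[0.0012,0.0004,0],[0,0,0],[0,0,-0.003],[0,0,-0.004],[0,0,0]],"rotation":[[0,0,0],[0,0,0],[0,0,0],[0,0,0],[0,0,0]]}';python3 -c "
from h import *
print(env.state()['ee_pos'],env.state()['force'])
snap('wrist','w16')"
```

```text
time_s: 24.52
ee_pos: [612.5, -171.1, 98.4]
ee_rot: [180.0, -0.1, -6.6]
force: [0.7, -0.4, -1.7]
gripper_width: 39.5
[ 612.47156321 -171.08110952   98.3605626 ] [ 0.71433881 -0.35089478 -1.72388233]
```

View pics/w16.png

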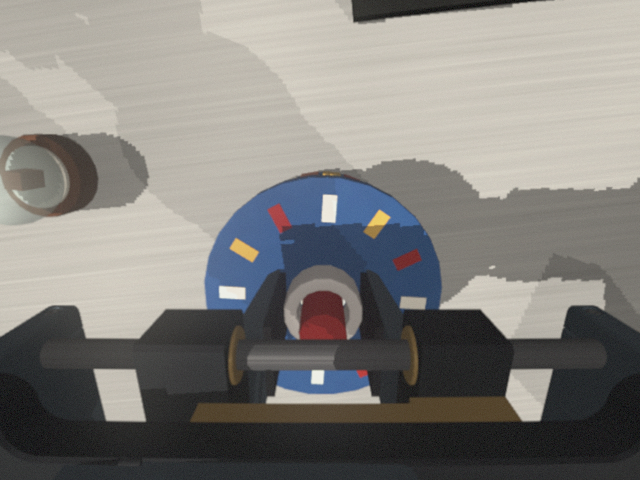

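```bash
python3 -m creep '{"offset":[[0,0,-0.004],[0,0,-0.006],[0,0,-0.006],[0,0,-0.004],[0,0,0]],"rotation":[[0,0,0],[0,0,0],[0,0,0],[0,0,0],[0,0,0]]}';python3 -m creep '{"offset":[[0,0,-0.004],[0,0,-0.006],[0,0,-0.006],[0,0,-0.006],[0,0,-0.006]],"rotation":[[0,0,0],[0,0,0],[0,0,0],[0,0,0],[0,0,0]]}'
```

```text
time_s: 25.2
ee_pos: [612.4, -171.0, 118.3]
ee_rot: [180.0, -0.1, -6.6]
force: [0.4, -0.2, -0.9]
gripper_width: 39.4
time_s: 25.82
ee_pos: [612.2, -171.0, 146.3]
ee_rot: [180.0, -0.0, -6.6]
force: [0.5, -0.6, -0.7]
gripper_width: 39.3
```

```bash
python3 -m creep '{"offset":[[0,0,-0.01],[0,0,-0.012],[0,0,-0.01],[0,0,-0.005],[0,0,0]],"rotation":[[0,0,0],[0,0,0],[0,0,0],[0,0,0],[0,0,0]]}';python3 -m creep '{"offset":[[0,0,0],[0,0,0],[0,0,0],[0,0,0],[0,0,0]],"rotation":[[0,0,0],[0,0,0],[0,0,0],[0,0,0],[0,0,0]]}';python3 - <<'E'
from h import *
print(env.state()['ee_pos'],env.state()['ee_rot'],env.state()['force'],env.state()['torque'])
snap('wrist','w17');_,im=snap('scene','s17');snap('top','t17')
cv2.imwrite('pics/s17z.png',cv2.resize(im[150:320,150:350],None,fx=3.5,fy=3.5,interpolation=2)[:,:,::-1])
E
```

```text
time_s: 26.45
ee_pos: [612.3, -171.0, 183.2]
ee_rot: [180.0, -0.0, -6.5]
force: [0.4, -0.1, -1.0]
gripper_width: 39.3
time_s: 27.08
ee_pos: [612.1, -171.0, 182.7]
ee_rot: [180.0, -0.0, -6.6]
force: [-0.0, -0.1, -1.2]
gripper_width: 39.0
[ 612.11626173 -170.96778414  182.70578007] [ 1.79995483e+02 -1.59190086e-03 -6.55166351e+00] [-0.04902375 -0.11687993 -1.16876202] [0.045808   0.04385308 0.00163795]
```

View pics/w17.png

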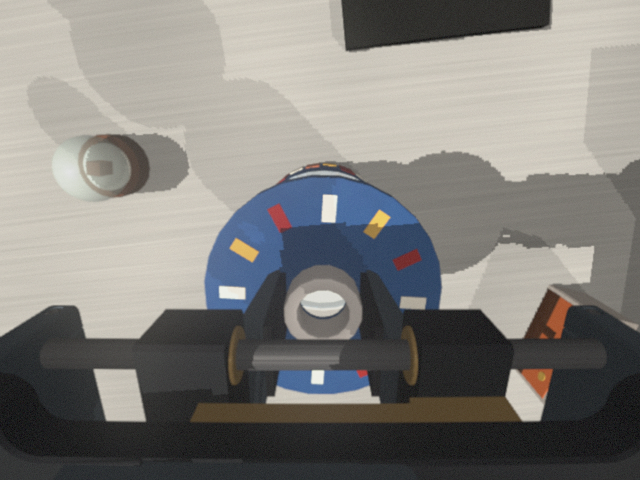

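View pics/s17z.png

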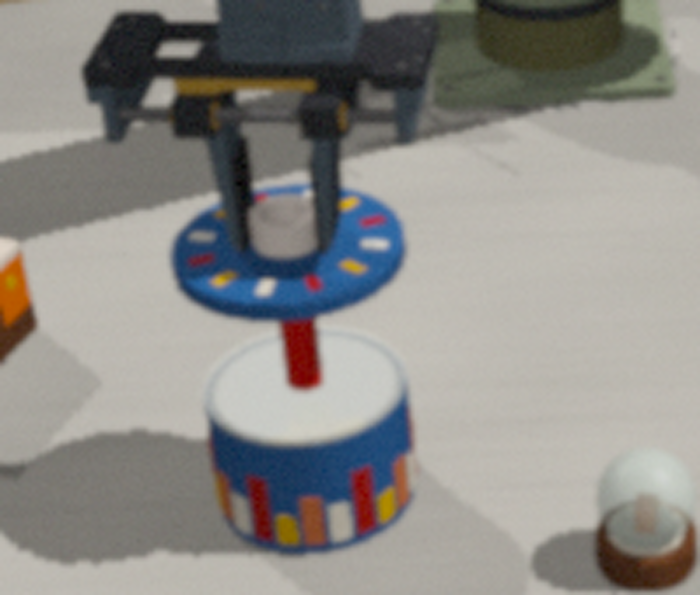

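View pics/s17.png

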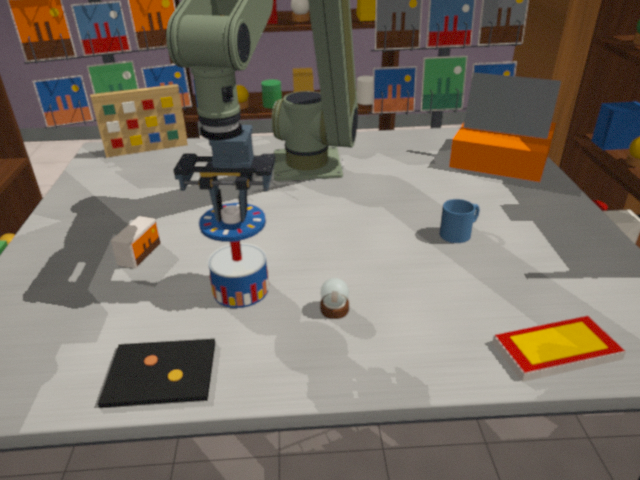

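View pics/t17.png

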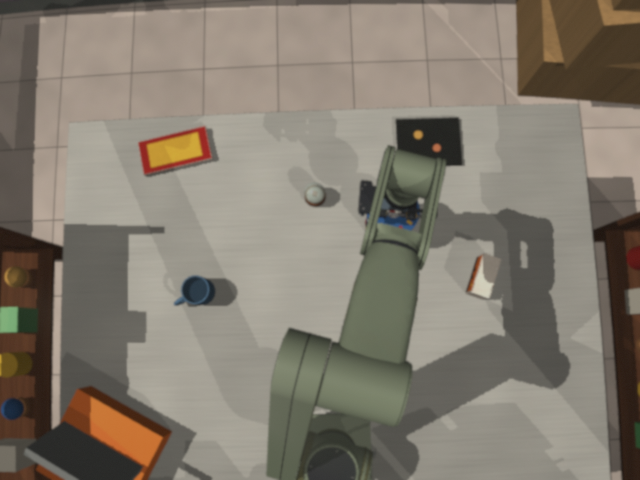

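The outer lid is held level, with its rim at about 168 mm against 135 mm for the knob top. The inner lid lies flat on the tin's rim at (238,262), the knob is upright, and the bystanders have not moved. Handing in.

```bash
python3 -c "
from h import *
print(env.job_done());s=env.state();print(s['time_s'],s['ee_pos'],s['force'],s['gripper_width'])"
```

```text
the job is handed in; nothing more can be done
None
the job is handed in; nothing more can be done
```

The job is done and handed in at about 27 s of the 62 s allowed; the hand-in gave no verdict.

- **Tower:** I set it in the socket with no sign of jamming and let go. A wrist picture afterwards showed it upright and central in the tin.
- **Both lids:** I took them together by the knob and lowered them until they touched at the expected height. I then let go. The knob top measured 135.4 mm from two views, against 135 mm when fully home.
- **Outer lid:** I gripped it by the white collar, moved it about 1 mm to centre it on the knob, and lifted it straight off with only small sideways force (under 1 N). It ended level and still, with its rim about 168 mm up, roughly 33 mm above the top of the knob.
- **Last pictures:** the clear lid lay flat on the tin with its knob upright. The snow globe, mug and postcards looked unmoved.

**What disagreed:**
- After placing, the outer lid sat about 1.5 mm off the knob's axis, inside the 2 mm play.
- The wrist camera read about 0.7 mm off sideways, which I corrected for.
- The gripper reading drifted from 39.6 to 39.0 mm while holding the collar, but the pictures showed no slip.

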